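Pack the wedge chest and shut its lid

ROBOT

A 6-joint arm with a two-finger parallel gripper is mounted at the origin on the work surface; the furniture and walls round the work are solid. World frame = base frame: x ahead of the robot, y to its left, z up, the work surface at z = 0. Lengths are in mm, angles in rad, forces in N, time in s.
With the tool pointing down it reaches from about 325 to 1000 mm from the base axis. Payload 5.1 kg.
Tool frame: the origin (TCP) lies on the centre line of the jaws, within the pads' length; the fingertips stand 8 mm ahead of it and the grasp point (between the pads) lies 11 mm behind it; z points along the fingers, y is the line along which they close (so a half turn about z gives the same grasp; the last joint's range is limited). The gripper opens to 85 mm and grips with 20 to 120 N. Pads are 22 mm wide; open, the fingers measure 114 mm over their backs; the gripper's body (76 mm by 85 mm) begins 54 mm behind the grasp point. The pads swing forward as they close: fully open they stand 13 mm farther back than shut.
Start: joints at [-1.304, 0.124, 1.65, -0, 1.367, -0.083], TCP at [222.729, -610.636, 239.322] pointing down, gripper open.
Joint ranges: [-2.61, 2.61], [-1.02, 2.33], [0.03, 2.71], [-1.35, 4.49], [0.32, 2.68], [-2.91, 2.91]. Speed limits (rad/s): [2.57, 2.57, 3.14, 3.14, 3.14, 3.14].

INTERFACE

Orientations are given as a unit quaternion [x, y, z, w].
In Python, from workcell import * gives the robot as it stands.
- The arm moves only by the shell command python3 -m handwheel 'ROWS' [FORCE]. ROWS is text: rows parted by semicolons, each of 7 numbers parted by spaces: the turn, a rotation vector about the tool's x, y, z in degrees, then the shift along the tool's x, y, z in cm, then the gripper command: -1 is shut, 1 is fully open, values between are in proportion. A call has 1 to 8 rows; each row is the pose to reach, as a shift and turn from the pose commanded when the call began, along the tool's axes at that moment; what a row does not reach only later rows make up. A row lasts 1/8 s, in which the tool goes at most 62.5 mm and 10.7 degrees, less where a joint would pass 70% of its speed; a pose out of reach is approached as far as the arm can. A call with a gripper value outside its range is refused whole. The fingers move at their own pace and stop on an object; FORCE is the grip in N (left out, the last holds). Time passes only in rows, so rows that repeat a pose let the fingers close. It gives the time, the measured TCP pose, the force and the opening at its end, in the units of the state.
- sense(): the state, without advancing time (a new reading comes with each control period).
- snapshot(name): name is "scene" or "top"; returns the picture (420x560x3 uint8, blue, green, red); there is no depth.
- get_calibration(name): a dict with "K" (3x3 intrinsics, pixels), "k1" (the pictures are not rectified: a ray, as slopes to the right and down, at radius r is drawn at 1 + k1 r^2 times it, then the intrinsics apply), "eye" and "orientation" of the camera in the world. Camera axes: x right, y up, looking along -z (the intrinsics and any distortion apply to the point x, -y, -z); pixel columns grow to the right and rows downward; lengths in mm; the calibration is good to about 2 mm. A picture is of the moment at which its call begins. get_calibration takes no time and is no camera call.
- finish_job(): hands the job in, once; it reports no verdict.
Trained networks look in the newest picture that a camera, given by its name, has taken for a name from the list of things; names that differ only in an ending like _2 or _b are one class to them, and where a whole thing is asked for, a point or a joint stands for the part that bears it (a point fixed in the world has none). Each returns a list of dicts, best first, with "conf" (0 to 1); they miss things now and then, are a little off and sometimes report something else, mostly with a low value. They report only what shows in the picture. A call takes as long as a camera call.
- trace(camera, query): "pixels" (420x560 bool, what is visible of it) and "extent" ([left, top, right, bottom] in pixels, round what is visible of it).
The state is a dict: "time": time; "q": joint angles; "qvel": joint speeds; "joint_torque": joint torques, N m; "tool_pos": TCP position; "ee_rot": TCP orientation; "ft_force": force on the tool from outside, world axes, zero at the start; "ft_torque": the same for the moment, N m; "gripper_width": opening from 0.0 (shut) to 1.0 (fully open).
Only numpy, scipy, OpenCV 4.12 (cv2) and the standard library are available. Lean on these libraries where they do the work, as an engineer would, in place of code of your own. Each camera call takes 0.05 s, during which the arm holds its last target. There are 200 camera calls.

TASK

Pack all the loose wooden wedges flat on the floor of the open chest, side by side and alternately thick end to thin end so that together they fill a rectangle, pushed up with no gaps, starting with the straight side of the first against the right-hand wall (the one with the red strip). Then press the knee of the folding lid stay down by its red peg until it unlocks, with the lid still up, and only after that lower the lid gently until it is fully shut; never force the lid against the locked stay, and leave the other things on the bench where they are.

Things in the scene. Friction and masses are not known exactly. Their poses are not given: they have to be found in the camera images.
- chest: Fixed open wooden chest, 180 (x) x 174 (y) x 72 mm high without its lid; origin at the centre of its underside, x to the back (hinge side), y to the left (stay side). Walls 10 mm, floor 8 mm thick: inside 160 (x) x 154 (y) mm, 64 deep. The inner face of the right-hand wall (red strip; the pack starts here) is at y = -77 mm. A row of four wedges is 144 mm wide.
- lid (a joint): Lid hinge, rad: 0 = open (10 degrees past upright), grows as the lid closes, 1.745 = shut. The hinge is stiff (0.6 Nm): once the stay is unlocked the lid stays where it is left and can be pushed down on its outer face with 3 to 6 N.
- lid_hinge (a point): Middle of the lid's hinge axis, which runs along the chest's y, at chest x = 92 mm, z = 72 mm (the rim); axes as the chest's.
- lid_edge (a point): Middle of the lid's free (front) edge, on its inner face, 184 mm from the hinge axis. The lid is 174 mm wide and spans 14 mm outward from the plane through the hinge axis and this point.
- stay_lower (a joint): Lower arm of the folding stay, rad: 0 = stay straight and locked (knee slightly over centre, on its stop); grows as the knee is pressed down and back, about 0.81 when the lid is shut. It stays where it is left. Locked, it blocks the lid; past 0.2 the knee is safely broken. Pressing on to 0.35 draws the lid about 0.2 rad down.
- stay_tab (a point): On the axis of the red peg at the stay's knee, where to press: a level rod, 14 mm diameter, sticking out 90 mm to the left of the chest wall; this point is 65 mm from the wall. It moves on a circle of 95 mm radius about the stay's lower pivot: pressed, it goes down and to the back; needs 2 to 6 N. Beside the wall lie two flat steel arms, so press the outer half.
- stay_pivot (a point): Axis of the stay's lower pivot on the chest's left wall (chest x = -20, z = 45 mm).
- wedge_0_grip (a point): Centre of the dark 20 x 20 x 30 mm upright grip on a pale wooden wedge, 40 mm above its underside. Wedge: 25 mm high (grip on top, to 55 mm), 150 mm long; x runs to its thin end (90 mm from here, 20 wide), thick end 60 mm behind (52 wide). The straight side is parallel to x at y = -20 mm; the other slopes. 0.14 kg. 3 or 4 wedges are there; an absent one has no pose.
- wedge_1_grip (a point): Centre of the dark 20 x 20 x 30 mm upright grip on a pale wooden wedge, 40 mm above its underside. Wedge: 25 mm high (grip on top, to 55 mm), 150 mm long; x runs to its thin end (90 mm from here, 20 wide), thick end 60 mm behind (52 wide). The straight side is parallel to x at y = -20 mm; the other slopes. 0.14 kg. 3 or 4 wedges are there; an absent one has no pose.
- wedge_2_grip (a point): Centre of the dark 20 x 20 x 30 mm upright grip on a pale wooden wedge, 40 mm above its underside. Wedge: 25 mm high (grip on top, to 55 mm), 150 mm long; x runs to its thin end (90 mm from here, 20 wide), thick end 60 mm behind (52 wide). The straight side is parallel to x at y = -20 mm; the other slopes. 0.14 kg. 3 or 4 wedges are there; an absent one has no pose.
- wedge_3_grip (a point): Centre of the dark 20 x 20 x 30 mm upright grip on a pale wooden wedge, 40 mm above its underside. Wedge: 25 mm high (grip on top, to 55 mm), 150 mm long; x runs to its thin end (90 mm from here, 20 wide), thick end 60 mm behind (52 wide). The straight side is parallel to x at y = -20 mm; the other slopes. 0.14 kg. 3 or 4 wedges are there; an absent one has no pose.
- place_1 (a point): Where the centre of the grip of the first wedge of the tight row, counted from the red strip, comes to stand; its thin end then points to the back of the chest.
- place_2 (a point): Where the centre of the grip of the second wedge of the tight row, counted from the red strip, comes to stand; its thin end then points to the front.
- place_3 (a point): Where the centre of the grip of the third wedge of the tight row, counted from the red strip, comes to stand; its thin end then points to the back.
- place_4 (a point): Where the centre of the grip of the fourth wedge of the tight row, counted from the red strip, comes to stand; its thin end then points to the front.
- glue_bottle: White glue bottle with orange tip, 62 mm across, 192 mm high; a bystander, origin at its foot.
- wax_tin: Flat round tin, 85 mm across, 32 mm high; a bystander, origin at its underside.
- tape_measure: Yellow tape measure, 73 x 76 x 36 mm; a bystander, origin at its underside.

How it is judged:
By the outcome, as a careful person would: the job done as asked, in the order asked, and still so for the second after the job is handed in, with the robot touching nothing.
Of wedge_0, wedge_1, wedge_2, wedge_3 only 3 to 4 are there at a start; the rules pass over those that are not, and their reading is None.
At some moment in a run one of wedge_0, wedge_1, wedge_2, wedge_3 may be knocked a few centimetres aside while the robot is not near it.
Once in a run the grip may slacken for a moment while it holds something.
It also fails if it takes over 208 s, if anything falls off the work surface, if the arm or the gripper's body presses on something with over 40 N, if the wrist force passes 120 N, or if a joint passes its speed limit or range.

## Working session

There is one attempt and no reset: what is moved stays moved. The work goes in short steps, Python scripts to look and compute and a shell command to move; the robot and the scene stay as the last step left them, time stands still between calls to the robot, and variables do not carry over. Pictures are saved under pics/ and viewed, on a budget of 14 in all, crops included, one or two more only if the job needs it, and the job is handed in when it is done.

```bash
ls; mkdir -p pics
python3 - <<'E'
from workcell import *
import cv2
for n in("scene","top"):
    im=snapshot(n); cv2.imwrite(f"pics/{n}0.png",im); c=get_calibration(n); print(n,c)
print(sense())
for n in("scene","top"):
  for q in("chest","wedge_0_grip","lid","stay_tab","glue_bottle","wax_tin","tape_measure"):
    for r in trace(n,q): 
        if r["conf"]>.2: print(n,q,round(r["conf"],2),r["extent"],r["pixels"].sum())
E
```

```text
pics
scene {'K': array([[394.9258718 ,   0.        , 277.53186212],
       [  0.        , 394.9258718 , 206.71888198],
       [  0.        ,   0.        ,   1.        ]]), 'k1': -0.06711524018951427, 'eye': array([-520.21460757, -668.91730173, 1024.27785193]), 'orientation': array([ 0.40812871, -0.22314931, -0.42979083,  0.77389611])}
top {'K': array([[401.4705898 ,   0.        , 277.91622595],
       [  0.        , 401.4705898 , 211.90510488],
       [  0.        ,   0.        ,   1.        ]]), 'k1': -0.029567901314700457, 'eye': array([  19.64329777,  184.26339904, 1440.12048605]), 'orientation': array([-0.1096436 ,  0.16135543,  0.80995462, -0.55309693])}
{'time': 0.1, 'q': array([-1.30361932e+00,  1.24431369e-01,  1.65153550e+00, -1.44712062e-05,
        1.36748873e+00, -8.26094746e-02]), 'qvel': array([ 9.54516055e-04, -8.73111076e-04, -3.40836506e-03,  4.60597659e-04,
       -9.18114980e-05, -1.43227433e-03]), 'joint_torque': array([ 4.84657849e-04, -4.24930859e+01, -3.66652679e+01, -1.47809521e-05,
        3.97480195e-03, -6.85379646e-06]), 'tool_pos': array([ 222.57538042, -
[... 453 characters left out ...]
, 183.7, 271.9, 256.8] 2209
scene stay_tab 0.62 [224.1, 180.0, 270.0, 254.8] 2195
scene stay_tab 0.53 [235.1, 180.1, 269.3, 220.6] 797
scene stay_tab 0.39 [318.0, 262.8, 343.9, 289.1] 358
top chest 0.63 [186.1, 203.6, 269.0, 281.4] 3441
top wedge_0_grip 0.82 [316.9, 189.0, 328.3, 223.9] 355
top wedge_0_grip 0.57 [186.3, 210.3, 265.0, 282.8] 3436
top lid 0.83 [206.2, 206.5, 255.0, 227.8] 625
top lid 0.5 [184.1, 205.4, 268.3, 283.7] 3357
top stay_tab 0.65 [186.1, 239.1, 203.7, 249.7] 75
top stay_tab 0.29 [180.9, 203.1, 267.4, 279.5] 3433
top glue_bottle 0.77 [138.2, 237.5, 165.5, 258.8] 311
top wax_tin 0.79 [159.7, 284.5, 181.2, 311.7] 506
top tape_measure 0.76 [382.1, 174.9, 402.3, 196.7] 359
```

View pics/scene0.png

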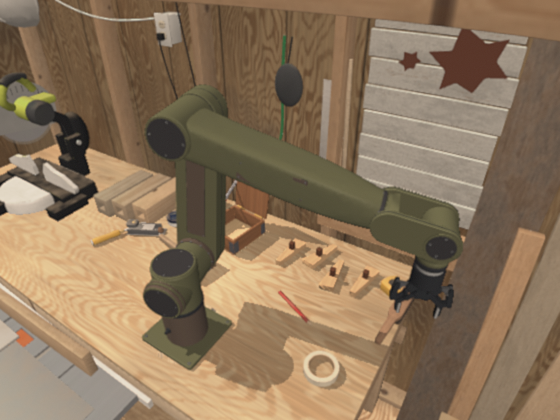

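View pics/top0.png

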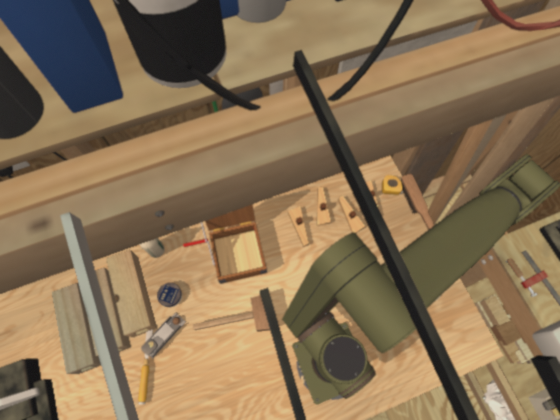

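The scene view shows the chest at (240,225) and four grips at about (291,245), (320,252), (333,272) and (366,274). The top view shows the chest at (238,248), with wedges at (299,221), (323,206), (350,213) and perhaps (370,190).

```bash
cat > h.py <<'E'
import numpy as np, cv2
from scipy.spatial.transform import Rotation as R
from workcell import *
def proj(n,P):
    c=get_calibration(n); p=R.from_quat(c["orientation"]).inv().apply(np.atleast_2d(P)-c["eye"])
    s=np.c_[p[:,0],-p[:,1]]/-p[:,2:]; s=s*(1+c["k1"]*(s**2).sum(1,keepdims=True))
    K=c["K"]; return s*[K[0,0],K[1,1]]+K[:2,2]
def ray(n,uv):
    c=get_calibration(n);K=c["K"]; d=(np.atleast_2d(uv)-K[:2,2])/[K[0,0],K[1,1]]; s=d.copy()
    for _ in range(20): s=d/(1+c["k1"]*(s**2).sum(1,keepdims=True))
    return c["eye"],R.from_quat(c["orientation"]).apply(np.c_[s[:,0],-s[:,1],-np.ones(len(s))])
def onz(n,uv,z):
    e,d=ray(n,uv); return e+d*((z-e[2])/d[:,2:])
def crop(n,im,x0,y0,x1,y1,k,f):
    cv2.imwrite(f,cv2.resize(im[y0:y1,x0:x1],None,fx=k,fy=k,interpolation=cv2.INTER_CUBIC))
E
python3 - <<'E'
from h import *
a=cv2.imread("pics/scene0.png");b=cv2.imread("pics/top0.png")
crop("s",a,215,170,405,310,4.2,"pics/s1.png"); crop("t",b,180,165,420,290,3.3,"pics/t1.png")
print(onz("top",[[238,248],[299,221],[323,206],[350,213],[370,188]],55).round())
print(onz("scene",[[240,225],[291,245],[320,252],[333,272],[366,274]],55).round())
E
```

```text
[[ 475.  159.   55.]
 [ 491.  -85.   55.]
 [ 514. -192.   55.]
 [ 451. -275.   55.]
 [ 517. -391.   55.]]
[[ 479.  143.   55.]
 [ 479.  -97.   55.]
 [ 501. -209.   55.]
 [ 430. -296.   55.]
 [ 481. -398.   55.]]
```

View pics/s1.png

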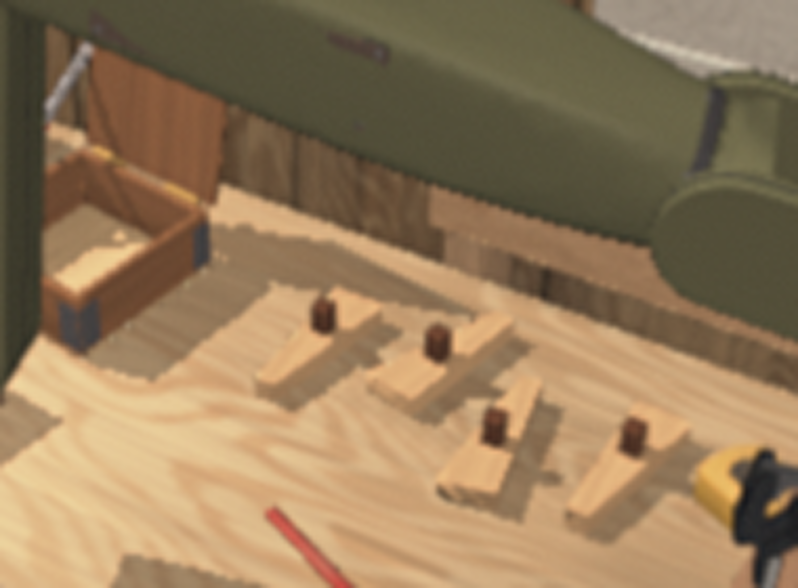

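View pics/t1.png

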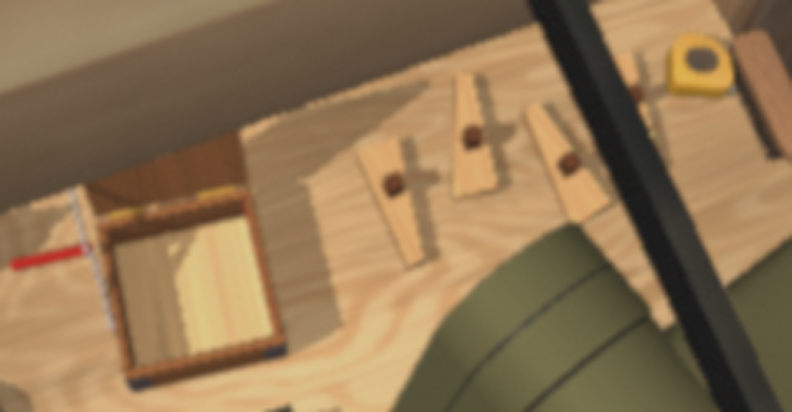

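```bash
cat >> h.py <<'E'
W=np.array([[-60,-20],[-60,32],[90,0],[90,-20.]])
WV=np.r_[np.c_[W,np.full(4,-40.)],np.c_[W,np.full(4,-15.)]]
GV=np.array([[a,b,c] for a in(-10,10) for b in(-10,10) for c in(-15,15.)])
def T(p,V,z): # pose x,y,yaw(deg)
    return R.from_euler("z",p[2],degrees=True).apply(V)+[p[0],p[1],z]
def sil(n,p,z0=40,k=4,pts=(WV,GV)):
    m=np.zeros((420*k,560*k),np.uint8)
    for V in pts:
        h=cv2.convexHull(((proj(n,T(p,V,z0))+.5)*k-.5).astype(np.float32)); cv2.fillConvexPoly(m,np.round(h).astype(np.int32),1)
    return cv2.resize(m.astype(np.float32),(560,420),interpolation=cv2.INTER_AREA)
def over(n,im,polys,x0,y0,x1,y1,k,f):
    o=cv2.resize(im[y0:y1,x0:x1],None,fx=k,fy=k,interpolation=cv2.INTER_CUBIC)
    for P,cl in polys:
        q=(proj(n,P)+.5-[x0,y0])*k-.5; cv2.polylines(o,[np.round(q).astype(np.int32)],True,cl,1,cv2.LINE_AA)
    cv2.imwrite(f,o)
E
python3 - <<'E'
from h import *
from scipy.optimize import minimize
init=[[485,-91],[507,-200],[440,-285],[495,-395]]
M={}
for n in("scene","top"):
  snapshot(n)
  for k in range(4):
    for r in trace(n,f"wedge_{k}_grip"):
      if r["conf"]>.15:
        v,u=np.nonzero(r["pixels"]); print(n,k,round(r["conf"],2),len(u),onz(n,[[u.mean(),v.mean()]],20).round()[0][:2])
        M.setdefault(n,[]).append((k,r["conf"],r["pixels"]))
import pickle;pickle.dump(M,open("m.pkl","wb"))
E
```

```text
scene 0 0.78 337 [ 515. -198.]
scene 1 0.93 406 [ 483. -393.]
scene 2 0.88 425 [ 442. -288.]
scene 3 0.73 350 [484. -91.]
scene 3 0.42 99 [394. 449.]
top 0 0.94 346 [ 522. -196.]
top 1 0.74 3368 [501. 166.]
top 1 0.47 64 [ 534. -409.]
top 1 0.31 627 [609. 143.]
top 2 0.67 422 [ 452. -284.]
top 3 0.76 366 [496. -85.]
top 3 0.57 294 [ 510. -489.]
top 3 0.29 3464 [502. 168.]
top 3 0.19 592 [609. 142.]
```

```bash
cat > fit.py <<'E'
from h import *
import pickle
from scipy.optimize import minimize
def fit(ms,p0,z0=40,pts=(WV,GV)):
    def c(p):
        s=0
        for n,m in ms:
            g=sil(n,p,z0,4,pts); s+=np.abs(g-m).sum()/m.sum()
        return s
    r=minimize(c,p0,method="Nelder-Mead",options=dict(initial_simplex=np.array(p0)+np.array([[0,0,0],[8,0,0],[0,8,0],[0,0,6.]]),xatol=.2,fatol=1e-4,maxiter=120))
    return r.x.round(1),round(r.fun,3)
E
cat > f1.py <<'E'
from fit import *
M=pickle.load(open("m.pkl","rb"))
best={n:{} for n in M}
for n in M:
    for k,c,m in M[n]:
        if k not in best[n] and 200<m.sum()<500: best[n][k]=m.astype(float)
for k,p0 in {3:(490,-88,190),0:(512,-198,0),2:(445,-285,20),1:(490,-395,190)}.items():
    for ns in(["scene"],["top"],["scene","top"]):
        ms=[(n,best[n][k]) for n in ns if k in best[n]]
        if len(ms)==len(ns): print(k,ns,fit(ms,p0))
E
python3 f1.py
```

```text
3 ['scene'] (array([500.2, -86.7, 180.6]), np.float64(0.147))
3 ['top'] (array([502.1, -87.4, 179.7]), np.float64(0.136))
3 ['scene', 'top'] (array([501. , -87.3, 180.5]), np.float64(0.287))
0 ['scene'] (array([ 524.1, -194.2,   -9.1]), np.float64(0.292))
0 ['top'] (array([ 522. , -195.2,  -11.3]), np.float64(0.148))
0 ['scene', 'top'] (array([ 520.1, -195.9,   -9.4]), np.float64(0.452))
2 ['scene'] (array([ 449.3, -286.3,   10.6]), np.float64(0.061))
2 ['top'] (array([ 451. , -285.2,    9.6]), np.float64(0.08))
2 ['scene', 'top'] (array([ 450.5, -285.9,   10.1]), np.float64(0.152))
1 ['scene'] (array([ 499.3, -391.3,  179.9]), np.float64(0.105))
```

```bash
cat > f2.py <<'E'
from fit import *
B=np.array([[a,b,c] for a in(-90,90) for b in(-87,87) for c in(0,72.)])
def lid(th): # lid verts chest frame; th=0 open
    a=np.radians(100)-th; u=np.array([-np.cos(np.pi-a)*-1,0,0])
    # direction hinge->edge: shut = -x ; open = 10deg past upright
    phi=np.radians(80)+th; d=np.array([np.cos(phi),0,np.sin(phi)]); o=np.array([np.sin(phi),0,-np.cos(phi)])
    return np.array([np.array([92,y,72])+d*s+o*t for s in(0,184) for t in(0,14) for y in(-87,87)])
if __name__=="__main__":
    snapshot("top"); im=snapshot("top")
    m=[r for r in trace("top","chest")][0]["pixels"].astype(float)
    def c(p):
        g=np.maximum(sil("top",p,0,4,(B,)),sil("top",p,0,4,(lid(0),)))
        return np.abs(g-m)[222:].sum()/m[222:].sum()
    r=minimize(c,(490,160,0),method="Nelder-Mead",options=dict(initial_simplex=[[490,160,0],[500,160,0],[490,170,0],[490,160,8]],xatol=.2,fatol=1e-4))
    p=r.x; print(p,r.fun)
    def rim(a,b,z): return T(p,np.array([[-a,-b,z],[-a,b,z],[a,b,z],[a,-b,z]]),0)
    P=[(rim(90,87,72),(0,0,255)),(rim(80,77,72),(0,255,0)),(rim(80,77,8),(255,0,0)),(rim(90,87,0),(0,255,255)),(T(p,lid(0)[[0,1,5,4]],0),(255,0,255))]
    over("top",im,P,170,190,290,290,6,"pics/t2.png"); s=snapshot("scene"); over("scene",s,P,215,165,290,265,6,"pics/s2.png")
    a=cv2.imread("pics/t2.png"); b=cv2.imread("pics/s2.png"); cv2.imwrite("pics/c2.png",cv2.resize(np.hstack([a,b]),None,fx=.68,fy=.68,interpolation=cv2.INTER_AREA))
E
python3 f2.py
```

```text
[468.81830162 166.92972111  -7.80481465] 0.07097672064777327
```

View pics/c2.png

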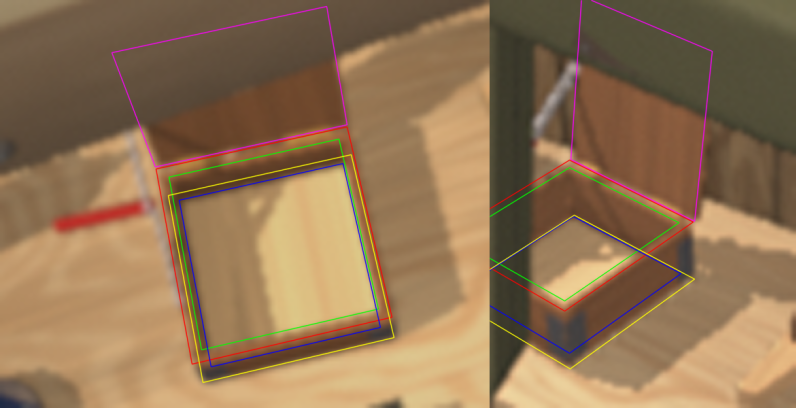

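Both overlays fit the chest, at about (469, 167) mm with yaw -7.8°. The red peg runs from (55,225) to (145,208) in this composite. I'll start on wedge 0.

```bash
cat > go.py <<'E'
# usage: go.py x y z psi  |  go.py c cx cy z psi_chest(deg)   -> relative row in tool axes (deg, cm)
from h import *
import sys
C=np.array([469,167,-7.8])
def rel(x,y,z,psi):
    s=sense(); Rc=R.from_quat(s["ee_rot"]); Rt=R.from_euler("z",psi,degrees=True)*R.from_euler("x",180,degrees=True)
    return np.degrees((Rc.inv()*Rt).as_rotvec()).round(1),(Rc.inv().apply(np.array([x,y,z])-s["tool_pos"])/10).round(2)
def now():
    s=sense(); Rm=R.from_quat(s["ee_rot"]).as_matrix(); d=s["tool_pos"]-[C[0],C[1],0]
    cl=R.from_euler("z",-C[2],degrees=True).apply(d)
    print("t",round(s["time"],2),"pos",s["tool_pos"].round(1),"psi",np.degrees(np.arctan2(Rm[1,0],Rm[0,0])).round(1),"chest",cl.round(1),"F",s["ft_force"].round(1),"Fch",R.from_euler("z",-C[2],degrees=True).apply(s["ft_force"]).round(1),"w",round(s["gripper_width"],3))
if __name__=="__main__":
    now(); a=sys.argv[1:]
    if a:
        if a[0]=="c": v=list(map(float,a[1:])); q=T(C,np.array([[v[0],v[1],v[2]]]),0)[0]; print(q.round(1)); print(*rel(*q,v[3]+C[2]))
        else: print(*rel(*map(float,a)))
E
python3 go.py 521 -195 160 80
```

```text
t 1.5 pos [ 222.7 -610.6  239.3] psi 20.0 chest [-138.5 -803.9  239.3] F [-0.3 -0.3 -0.1] Fch [-0.2 -0.4 -0.1] w 1.001
[ -0.  -0. -60.] [ 42.26 -28.83   7.93]
```

```bash
python3 -m handwheel '0 0 -60 42.2 -28.8 7.9 0.2;0 0 -60 42.2 -28.8 7.9 0.2;0 0 -60 42.2 -28.8 7.9 0.2;0 0 -60 42.2 -28.8 7.9 0.2;0 0 -60 42.2 -28.8 7.9 0.2;0 0 -60 42.2 -28.8 7.9 0.2;0 0 -60 42.2 -28.8 7.9 0.2;0 0 -60 42.2 -28.8 7.9 0.2' 80; python3 -m handwheel '0 0 0 0 0 0 0.2;0 0 0 0 0 0 0.2'; python3 go.py 521 -195 38 80.5
python3 - <<'E'
import sys
from fit import *
# recheck wedge 0
ms=[]
for n in("scene","top"):
    snapshot(n)
    for r in trace(n,"wedge_0_grip"): print(n,round(r["conf"],2),r["pixels"].sum(),r["extent"])
# peg angle
from go import C
for a in range(20,95,5):
    p=np.array([-20+95*np.cos(np.radians(a)),152,45+95*np.sin(np.radians(a))]); q=p.copy();q[1]=177
    print(a,proj("top",T(C,np.array([p,q]),0)).round(1).tolist(),p.round())
E
```

```text
time: 2.5
tool_pos: [511.8, -207.4, 163.1]
ee_rot: [0.766, 0.643, 0.0, 0.001]
ft_force: [0.1, -0.9, 0.1]
gripper_width: 0.601
time: 2.75
tool_pos: [510.7, -209.1, 163.0]
ee_rot: [0.766, 0.643, -0.0, 0.0]
ft_force: [-0.2, -0.0, 0.8]
gripper_width: 0.6
t 2.75 pos [ 510.7 -209.1  163. ] psi 80.1 chest [  92.4 -366.9  163. ] F [-0.2 -0.   0.8] Fch [-0.2 -0.1  0.8] w 0.6
[-0.   0.  -0.4] [ 1.57  0.77 12.5 ]
scene 0.67 408 [302.2, 244.5, 334.0, 269.8]
top 0.73 175 [317.3, 186.7, 323.2, 226.4]
top 0.15 3479 [181.6, 205.3, 267.0, 282.4]
20 [[190.5, 239.7], [183.5, 241.3]] [ 69. 152.  77.]
25 [[190.2, 239.9], [183.2, 241.4]] [ 66. 152.  85.]
30 [[189.9, 240.2], [182.9, 241.8]] [ 62. 152.  92.]
35 [[189.7, 240.8], [182.7, 242.3]] [ 58. 152.  99.]
40 [[189.5, 241.5], [182.5, 243.1]] [ 53. 152. 106.]
45 [[189.4, 242.4], [182.3, 244.0]] [ 47. 152. 112.]
50 [[189.4, 243.6], [182.2, 245.2]] [ 41. 152. 118.]
55 [[189.4, 244.9], [182.2, 246.5]] [ 34. 152. 123.]
60 [[189.4, 246.4], [182.2, 248.0]] [ 28. 152. 127.]
65 [[189.5, 248.1], [182.3, 249.7]] [ 20. 152. 131.]
70 [[189.7, 249.9], [182.4, 251.5]] [ 12. 152. 134.]
75 [[189.9, 251.8], [182.6, 253.5]] [  5. 152. 137.]
80 [[190.1, 253.9], [182.8, 255.6]] [ -4. 152. 139.]
85 [[190.5, 256.1], [183.1, 257.8]] [-12. 152. 140.]
90 [[190.8, 258.4], [183.4, 260.1]] [-20. 152. 140.]
```

```bash
python3 -m handwheel '0 0 0 1.6 0.8 4 0.2;0 0 0 1.6 0.8 8 0.2;0 0 0 1.6 0.8 11 0.2;0 0 0 1.6 0.8 12.3 0.2;0 0 0 1.6 0.8 12.3 0.2;0 0 0 1.6 0.8 12.3 -1;0 0 0 1.6 0.8 12.3 -1;0 0 0 1.6 0.8 12.3 -1' 80; python3 -m handwheel '0 0 0 0 0 0 -1;0 0 0 0 0 0 -1;0 0 0 0 0 0 -1'; python3 go.py
```

```text
time: 3.95
tool_pos: [522.8, -195.5, 42.0]
ee_rot: [0.766, 0.643, 0.001, 0.002]
ft_force: [0.3, -0.7, 5.9]
gripper_width: 0.214
time: 4.32
tool_pos: [522.7, -195.5, 42.0]
ee_rot: [0.766, 0.643, 0.001, 0.002]
ft_force: [-1.4, -0.8, 6.7]
gripper_width: 0.208
t 4.33 pos [ 522.7 -195.5   42. ] psi 80.1 chest [ 102.4 -351.8   42. ] F [-1.4 -0.8  6.7] Fch [-1.2 -1.   6.7] w 0.208
```

```bash
python3 -m handwheel '0 0 0 0 0 -2 -1;0 0 0 0 0 -6 -1;0 0 0 0 0 -10 -1;0 0 0 0 0 -13 -1;0 0 0 0 0 -13 -1;0 0 0 0 0 -13 -1'; python3 go.py c -15 -52 170 90
python3 - <<'E'
from h import *
s=snapshot("scene"); crop("",s,250,150,390,290,4,"pics/s3.png")
E
```

```text
time: 5.08
tool_pos: [520.5, -194.3, 168.7]
ee_rot: [0.766, 0.643, -0.0, -0.001]
ft_force: [-0.5, 0.4, -2.2]
gripper_width: 0.211
t 5.08 pos [ 520.5 -194.3  168.7] psi 80.0 chest [ 100.1 -350.9  168.7] F [-0.5  0.4 -2.2] Fch [-0.6  0.4 -2.2] w 0.211
[447.1 117.5 170. ]
[-0.1 -0.  -2.2] [ 29.44 -12.62  -0.09]
```

View pics/s3.png

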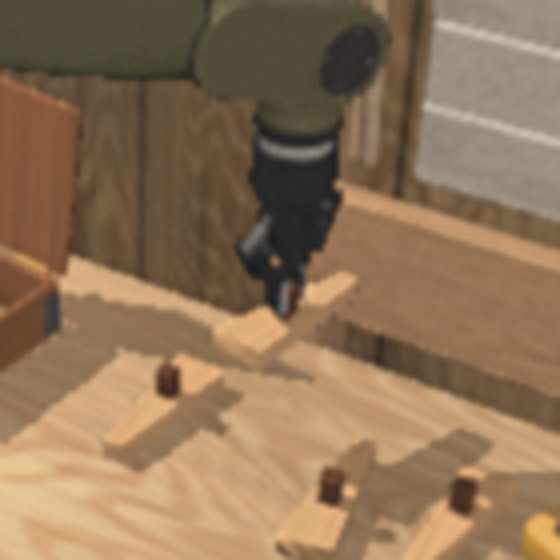

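The wedge is held level, just above centre at (285,310).

```bash
python3 -m handwheel '0 0 -1 6 -2.5 0 -1;0 0 -1 12 -5 0 -1;0 0 -2.2 18 -7.5 0 -1;0 0 -2.2 24 -10 0 -1;0 0 -2.2 29.4 -12.6 0 -1;0 0 -2.2 29.4 -12.6 0 -1;0 0 -2.2 29.4 -12.6 0 -1;0 0 -2.2 29.4 -12.6 0 -1'; python3 go.py c -15 -52 60 90;  python3 - <<'E'
from h import *
s=snapshot("scene"); t=snapshot("top"); 
a=cv2.resize(s[150:270,215:315],None,fx=4,fy=4,interpolation=2); b=cv2.resize(t[190:310,170:270],None,fx=4,fy=4,interpolation=2)
cv2.imwrite("pics/c4.png",np.hstack([a,b]))
E
```

```text
time: 6.12
tool_pos: [448.1, 115.6, 169.2]
ee_rot: [0.754, 0.657, -0.001, -0.0]
ft_force: [-0.5, -0.9, -1.1]
gripper_width: 0.214
t 6.12 pos [448.1 115.6 169.2] psi 82.2 chest [-13.7 -53.8 169.2] F [-0.5 -0.9 -1.1] Fch [-0.3 -0.9 -1.1] w 0.214
[447.1 117.5  60. ]
[-0.1  0.  -0. ] [ 0.19 -0.12 10.92]
```

View pics/c4.png

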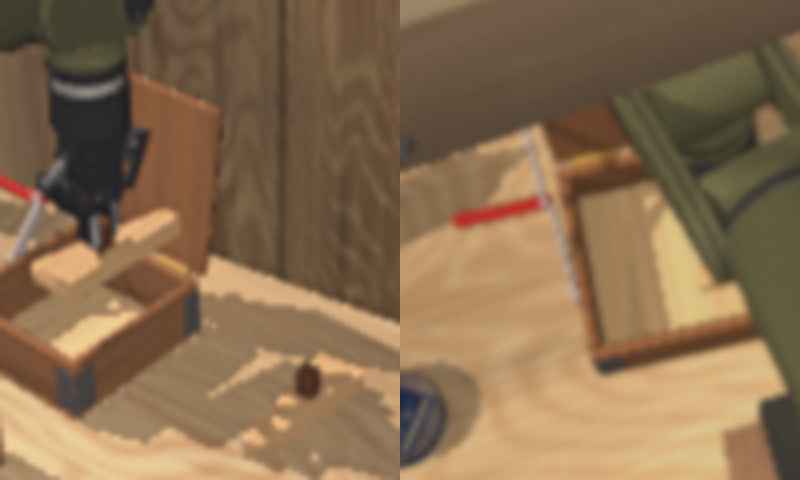

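The scene shows the wedge aligned over the chest at (105,250), thin end to the back.

```bash
python3 -m handwheel '0 0 0 0.2 -0.1 3 -1;0 0 0 0.2 -0.1 6 -1;0 0 0 0.2 -0.1 8.4 -1;0 0 0 0.2 -0.1 10 -1;0 0 0 0.2 -0.1 10.9 -1;0 0 0 0.2 -0.1 11.4 -1;0 0 0 0.2 -0.1 11.4 -1';python3 go.py c -15 -57 50 90
```

```text
time: 7.1
tool_pos: [447.7, 118.7, 56.2]
ee_rot: [0.753, 0.658, 0.0, 0.0]
ft_force: [-0.0, -0.9, -0.8]
gripper_width: 0.215
t 7.1 pos [447.7 118.7  56.2] psi 82.2 chest [-14.6 -50.7  56.2] F [-0.  -0.9 -0.8] Fch [ 0.1 -0.9 -0.8] w 0.215
[446.4 112.6  50. ]
[ 0. -0.  0.] [-0.63 -0.05  0.62]
```

```bash
python3 -m handwheel '0 0 0 0 0 0.4 -1;0 0 0 0 0 0.6 -1;0 0 0 0 0 0.6 -1'; python3 go.py; python3 -m handwheel '0 0 0 -0.2 0 0 -1;0 0 0 -0.4 0 0 -1;0 0 0 -0.6 0 0 -1;0 0 0 -0.6 0 0 -1';python3 go.py
```

```text
time: 7.48
tool_pos: [447.5, 118.8, 50.0]
ee_rot: [0.753, 0.658, 0.0, 0.0]
ft_force: [-0.6, -0.7, -1.3]
gripper_width: 0.214
t 7.47 pos [447.5 118.8  50. ] psi 82.2 chest [-14.8 -50.7  50. ] F [-0.6 -0.7 -1.3] Fch [-0.5 -0.8 -1.3] w 0.214
time: 7.98
tool_pos: [446.6, 112.6, 50.0]
ee_rot: [0.753, 0.658, 0.0, 0.0]
ft_force: [0.3, -0.4, 0.0]
gripper_width: 0.213
t 7.97 pos [446.6 112.6  50. ] psi 82.2 chest [-14.8 -56.9  50. ] F [ 0.3 -0.4  0. ] Fch [ 0.4 -0.4  0. ] w 0.213
```

Not touching yet. I'll go down a little and push on in small steps.

```bash
python3 -m handwheel '0 0 0 0 0 0.1 -1;0 0 0 0 0 0.2 -1;0 0 0 0 0 0.2 -1'; python3 go.py; python3 -m handwheel '0 0 0 -0.1 0 0 -1;0 0 0 -0.2 0 0 -1;0 0 0 -0.2 0 0 -1';python3 go.py; python3 -m handwheel '0 0 0 -0.1 0 0 -1;0 0 0 -0.2 0 0 -1;0 0 0 -0.2 0 0 -1';python3 go.py
```

```text
time: 8.35
tool_pos: [446.7, 112.7, 50.0]
ee_rot: [0.753, 0.658, -0.001, -0.0]
ft_force: [-8.0, -2.6, 16.4]
gripper_width: 0.215
t 8.35 pos [446.7 112.7  50. ] psi 82.3 chest [-14.7 -56.8  50. ] F [-8.  -2.6 16.4] Fch [-7.6 -3.7 16.4] w 0.215
time: 8.72
tool_pos: [447.1, 112.0, 50.0]
ee_rot: [0.754, 0.657, 0.001, -0.001]
ft_force: [-5.1, 4.1, 11.2]
gripper_width: 0.21
t 8.72 pos [447.1 112.   50. ] psi 82.2 chest [-14.3 -57.4  50. ] F [-5.1  4.1 11.2] Fch [-5.6  3.4 11.2] w 0.21
time: 9.1
tool_pos: [447.3, 110.9, 50.1]
ee_rot: [0.754, 0.657, 0.002, -0.001]
ft_force: [-1.8, 7.6, 9.0]
gripper_width: 0.213
t 9.1 pos [447.3 110.9  50.1] psi 82.2 chest [-13.8 -58.5  50.1] F [-1.8  7.6  9. ] Fch [-2.8  7.3  9. ] w 0.213
```

```bash
python3 -m handwheel '0 0 0 0 0 -0.1 -1;0 0 0 -0.2 0 -0.15 -1;0 0 0 -0.3 0 -0.15 -1;0 0 0 -0.3 0 -0.15 -1';python3 go.py; python3 -m handwheel '0 0 0 -0.2 0 0 -1;0 0 0 -0.3 0 0 -1;0 0 0 -0.3 0 0 -1';python3 go.py
```

```text
time: 9.6
tool_pos: [446.9, 109.4, 50.5]
ee_rot: [0.755, 0.656, 0.004, -0.002]
ft_force: [1.1, 14.9, 0.4]
gripper_width: 0.212
t 9.6 pos [446.9 109.4  50.5] psi 82.0 chest [-14.1 -60.   50.5] F [ 1.1 14.9  0.4] Fch [-0.9 14.9  0.4] w 0.212
time: 9.98
tool_pos: [446.7, 107.5, 51.0]
ee_rot: [0.755, 0.656, 0.005, -0.003]
ft_force: [-0.2, 19.8, 2.4]
gripper_width: 0.212
t 9.97 pos [446.7 107.5  51. ] psi 82.0 chest [-14.1 -62.   51. ] F [-0.2 19.8  2.4] Fch [-2.9 19.6  2.4] w 0.212
```

```bash
python3 -m handwheel '0 0 0 0.2 0 0 -1;0 0 0 0.3 0 0 -1;0 0 0 0.3 0 0 -1';python3 go.py; python3 -m handwheel '0 0 0 0 0 0 -0.4;0 0 0 0 0 0 0;0 0 0 0 0 0 0.2;0 0 0 0 0 -4 0.2;0 0 0 0 0 -10 0.2;0 0 0 0 0 -12 0.2;0 0 0 0 0 -12 0.2';python3 go.py 501 -87 168 90.5
```

```text
time: 10.35
tool_pos: [446.7, 108.0, 50.7]
ee_rot: [0.754, 0.657, 0.003, -0.001]
ft_force: [-0.2, 7.6, 2.7]
gripper_width: 0.213
t 10.35 pos [446.7 108.   50.7] psi 82.1 chest [-14.1 -61.5  50.7] F [-0.2  7.6  2.7] Fch [-1.3  7.5  2.7] w 0.213
time: 11.22
tool_pos: [446.9, 105.9, 171.5]
ee_rot: [0.753, 0.658, 0.002, 0.001]
ft_force: [-1.0, -0.2, -0.3]
gripper_width: 0.603
t 11.22 pos [446.9 105.9 171.5] psi 82.2 chest [-13.6 -63.6 171.5] F [-1.  -0.2 -0.3] Fch [-1.  -0.3 -0.3] w 0.603
[ 0.3 -0.  -8.3] [-18.38   7.96   0.37]
```

```bash
python3 -m handwheel '0 0 -8.3 -6 2.5 0 0.2;0 0 -8.3 -12 5 0 0.2;0 0 -8.3 -18.4 8 0.4 0.2;0 0 -8.3 -18.4 8 0.4 0.2;0 0 -8.3 -18.4 8 0.4 0.2';python3 go.py 501 -87 41 90.5
cat > look.py <<'E'
from fit import *
import sys
from go import C
P0={3:(501,-87,180),0:(454,113,-8),2:(450.5,-286,10),1:(499,-391,180)}
for k in map(int,sys.argv[1].split(",")):
    g=P0[k] if len(sys.argv)<3 else tuple(map(float,sys.argv[2].split(",")))
    zz=48 if g[1]>20 else 40
    ms=[]
    for n in("scene","top"):
        snapshot(n); e=sil(n,g,zz)
        for r in trace(n,f"wedge_{k}_grip"):
            m=r["pixels"]; print(k,n,round(r["conf"],2),m.sum(),"iou0",round(np.minimum(m,e).sum()/np.maximum(m,e).sum(),2))
            if 200<m.sum()<520: f=fit([(n,m.astype(float))],g,zz); c=T(-np.r_[0,0,C[2]],np.array([[f[0][0]-C[0],f[0][1]-C[1],0]]),0)[0]; print("   ",*f,"chest",c.round(1)[:2],f[0][2]-C[2])
E
python3 look.py 3; python3 look.py 0
```

```text
time: 11.85
tool_pos: [499.0, -87.5, 163.4]
ee_rot: [0.704, 0.71, -0.001, -0.002]
ft_force: [0.4, 0.3, 0.8]
gripper_width: 0.601
t 11.85 pos [499.  -87.5 163.4] psi 90.4 chest [  64.3 -248.1  163.4] F [0.4 0.3 0.8] Fch [0.4 0.3 0.8] w 0.601
[-0.2 -0.1 -0.1] [ 0.03  0.24 12.24]
3 scene 0.9 389 iou0 0.91
    [497.5 -87.8 180.3] 0.063 chest [  62.8 -248.6] 188.10000000000002
3 top 0.43 43 iou0 0.1
0 scene 0.44 67 iou0 0.0
0 top 0.81 390 iou0 0.85
    [457.  110.8  -7.7] 0.112 chest [ -4.3 -57.3] 0.09999999999999964
```

```bash
python3 -m handwheel '0 0 0 0 0.1 4 0.2;0 0 0 0 0.1 8 0.2;0 0 0 0 0.1 11 0.2;0 0 0 0 0.1 12.2 0.2;0 0 0 0 0.1 12.2 0.2;0 0 0 0 0.1 12.2 -1;0 0 0 0 0.1 12.2 -1;0 0 0 0 0.1 12.2 -1'; python3 -m handwheel '0 0 0 0 0 0 -1;0 0 0 0 0 0 -1;0 0 0 0 0 0 -1'; python3 go.py;  python3 -m handwheel '0 0 0 0 0 -2 -1;0 0 0 0 0 -6 -1;0 0 0 0 0 -10 -1;0 0 0 0 0 -13 -1;0 0 0 0 0 -13 -1;0 0 0 0 0 -13 -1'; python3 go.py c 15 -19 172 90
```

```text
time: 13.25
tool_pos: [502.4, -87.6, 45.4]
ee_rot: [0.704, 0.71, 0.001, 0.001]
ft_force: [-0.7, 0.1, 5.7]
gripper_width: 0.213
time: 13.62
tool_pos: [502.4, -87.6, 45.3]
ee_rot: [0.704, 0.71, 0.001, 0.001]
ft_force: [-1.8, -0.2, 5.6]
gripper_width: 0.211
t 13.62 pos [502.4 -87.6  45.3] psi 90.5 chest [  67.6 -247.7   45.3] F [-1.8 -0.2  5.6] Fch [-1.8 -0.4  5.6] w 0.211
time: 14.38
tool_pos: [500.1, -87.0, 171.8]
ee_rot: [0.704, 0.71, -0.001, -0.001]
ft_force: [0.0, 0.3, -1.9]
gripper_width: 0.214
t 14.38 pos [500.1 -87.  171.8] psi 90.5 chest [  65.3 -247.4  171.8] F [ 0.   0.3 -1.9] Fch [-0.   0.3 -1.9] w 0.214
[481.3 146.1 172. ]
[-0.1 -0.   8.3] [23.33 -1.66 -0.  ]
```

```bash
python3 -m handwheel '0 0 4 6 -0.4 0 -1;0 0 8.3 12 -0.8 0 -1;0 0 8.3 18 -1.2 0 -1;0 0 8.3 23.3 -1.7 0 -1;0 0 8.3 23.3 -1.7 0 -1;0 0 8.3 23.3 -1.7 0 -1;0 0 8.3 23.3 -1.7 0 -1'; python3 go.py c 15 -19 58 90
```

```text
time: 15.25
tool_pos: [481.6, 144.5, 172.4]
ee_rot: [0.754, 0.657, -0.001, -0.0]
ft_force: [1.2, -0.3, -1.7]
gripper_width: 0.213
t 15.25 pos [481.6 144.5 172.4] psi 82.1 chest [ 15.5 -20.6 172.4] F [ 1.2 -0.3 -1.7] Fch [ 1.2 -0.2 -1.7] w 0.213
[481.3 146.1  58. ]
[-0.1  0.  -0.1] [ 0.17 -0.03 11.44]
```

```bash
python3 -m handwheel '0 0 0 0.2 0 3 -1;0 0 0 0.2 0 6 -1;0 0 0 0.2 0 8.4 -1;0 0 0 0.2 0 10.2 -1;0 0 0 0.2 0 11.2 -1;0 0 0 0.2 0 11.7 -1;0 0 0 0.2 0 11.8 -1;0 0 0 0.2 0 11.8 -1';python3 go.py; python3 -m handwheel '0 0 0 -0.2 0 0.05 -1;0 0 0 -0.4 0 0.05 -1;0 0 0 -0.6 0 0.05 -1;0 0 0 -0.6 0 0.05 -1';python3 go.py
```

```text
time: 16.25
tool_pos: [482.7, 147.7, 56.2]
ee_rot: [0.753, 0.658, 0.001, 0.0]
ft_force: [0.9, 0.2, -2.0]
gripper_width: 0.208
t 16.25 pos [482.7 147.7  56.2] psi 82.2 chest [ 16.2 -17.2  56.2] F [ 0.9  0.2 -2. ] Fch [ 0.8  0.3 -2. ] w 0.208
time: 16.75
tool_pos: [481.3, 141.5, 55.0]
ee_rot: [0.753, 0.658, 0.0, 0.0]
ft_force: [0.1, 0.5, -1.9]
gripper_width: 0.211
t 16.75 pos [481.3 141.5  55. ] psi 82.2 chest [ 15.6 -23.6  55. ] F [ 0.1  0.5 -1.9] Fch [ 0.   0.5 -1.9] w 0.211
```

```bash
python3 -m handwheel '0 0 0 0 0 0.1 -1;0 0 0 0 0 0.2 -1;0 0 0 0 0 0.2 -1'; python3 go.py; python3 -m handwheel '0 0 0 -0.1 0 0 -1;0 0 0 -0.3 0 0 -1;0 0 0 -0.3 0 0 -1';python3 go.py; python3 -m handwheel '0 0 0 -0.1 0 0 -1;0 0 0 -0.3 0 0 -1;0 0 0 -0.3 0 0 -1';python3 go.py
```

```text
time: 17.12
tool_pos: [481.4, 141.7, 53.4]
ee_rot: [0.753, 0.658, -0.0, -0.0]
ft_force: [-2.9, -0.8, 3.3]
gripper_width: 0.211
t 17.12 pos [481.4 141.7  53.4] psi 82.2 chest [ 15.7 -23.4  53.4] F [-2.9 -0.8  3.3] Fch [-2.8 -1.2  3.3] w 0.211
time: 17.5
tool_pos: [481.6, 138.8, 53.4]
ee_rot: [0.753, 0.658, 0.001, 0.0]
ft_force: [-0.1, 2.8, 1.8]
gripper_width: 0.209
t 17.5 pos [481.6 138.8  53.4] psi 82.2 chest [ 16.3 -26.2  53.4] F [-0.1  2.8  1.8] Fch [-0.4  2.8  1.8] w 0.209
time: 17.88
tool_pos: [481.4, 137.9, 53.6]
ee_rot: [0.754, 0.657, 0.003, -0.001]
ft_force: [0.8, 11.9, 0.7]
gripper_width: 0.212
t 17.88 pos [481.4 137.9  53.6] psi 82.2 chest [ 16.3 -27.2  53.6] F [ 0.8 11.9  0.7] Fch [-0.8 11.9  0.7] w 0.212
```

```bash
python3 -m handwheel '0 0 0 -0.2 0 0 -1;0 0 0 -0.2 0 0 -1;0 0 0 0 0 0 -1;0 0 0 0 0 0 -1';python3 go.py; python3 -m handwheel '0 0 0 0 0 0 -0.4;0 0 0 0 0 0 0;0 0 0 0 0 0 0.2;0 0 0 0 0 -4 0.2;0 0 0 0 0 -10 0.2;0 0 0 0 0 -12 0.2;0 0 0 0 0 -12 0.2';python3 go.py 451 -130 172 95; python3 look.py 2; python3 look.py 1
```

```text
time: 18.38
tool_pos: [481.4, 137.9, 53.6]
ee_rot: [0.754, 0.657, 0.003, -0.001]
ft_force: [1.2, 11.1, 1.5]
gripper_width: 0.215
t 18.38 pos [481.4 137.9  53.6] psi 82.2 chest [ 16.3 -27.1  53.6] F [ 1.2 11.1  1.5] Fch [-0.3 11.2  1.5] w 0.215
time: 19.25
tool_pos: [481.7, 135.6, 175.0]
ee_rot: [0.753, 0.658, 0.002, 0.001]
ft_force: [-0.1, 0.2, -0.2]
gripper_width: 0.602
t 19.25 pos [481.7 135.6 175. ] psi 82.2 chest [ 16.9 -29.3 175. ] F [-0.1  0.2 -0.2] Fch [-0.1  0.1 -0.2] w 0.602
[  0.2  -0.  -12.8] [-26.74   0.55   0.28]
2 scene 0.82 406 iou0 0.92
    [ 451.1 -286.1    9.1] 0.071 chest [  43.8 -451.3] 16.9
2 scene 0.37 2964 iou0 0.0
2 scene 0.3 966 iou0 0.0
2 top 0.8 399 iou0 0.87
    [ 449.6 -285.5    8.6] 0.122 chest [  42.2 -450.9] 16.4
1 scene 0.8 414 iou0 0.89
    [ 496.4 -392.   179.6] 0.088 chest [ 103.  -550.1] 187.4
1 scene 0.53 407 iou0 0.0
    [ 522.9 -405.3  201.8] 1.917 chest [ 131.1 -559.7] 209.60000000000002
1 top 0.6 58 iou0 0.13
```

```bash
python3 go.py 450.5 -286 168 99 | tail -1
```

```text
[ -0.1   0.  -16.8] [-42.17   2.78   0.39]
```

```bash
python3 -m handwheel '0 0 -5 -6 0.4 0 0.2;0 0 -10 -12 0.8 0 0.2;0 0 -16.8 -18 1.2 0 0.2;0 0 -16.8 -24 1.6 0 0.2;0 0 -16.8 -30 2 0 0.2;0 0 -16.8 -36 2.4 0 0.2;0 0 -16.8 -42.2 2.8 0.4 0.2;0 0 -16.8 -42.2 2.8 0.4 0.2'; python3 -m handwheel '0 0 0 0 0 0 0.2;0 0 0 0 0 0 0.2';python3 go.py 450.5 -286 42 99; python3 look.py 2
python3 - <<'E'
from h import *
t=snapshot("top"); s=snapshot("scene")
a=cv2.resize(s[150:270,215:315],None,fx=4,fy=4,interpolation=2); b=cv2.resize(t[190:310,175:275],None,fx=4,fy=4,interpolation=2)
cv2.imwrite("pics/c5.png",np.hstack([a,b]))
E
```

```text
time: 20.65
tool_pos: [450.3, -289.6, 168.2]
ee_rot: [0.651, 0.759, -0.0, -0.0]
ft_force: [-0.2, 0.5, -0.3]
gripper_width: 0.597
time: 20.9
tool_pos: [451.4, -285.0, 168.6]
ee_rot: [0.649, 0.761, 0.0, -0.0]
ft_force: [-0.1, -0.4, -0.1]
gripper_width: 0.602
t 20.9 pos [ 451.4 -285.   168.6] psi 99.1 chest [  43.9 -450.2  168.6] F [-0.1 -0.4 -0.1] Fch [-0.1 -0.4 -0.1] w 0.602
[-0.  -0.   0.1] [-0.09 -0.1  12.66]
2 scene 0.84 385 iou0 0.9
    [ 448.6 -286.3    9.7] 0.1 chest [  41.3 -451.9] 17.5
2 top 0.65 106 iou0 0.23
```

View pics/c5.png

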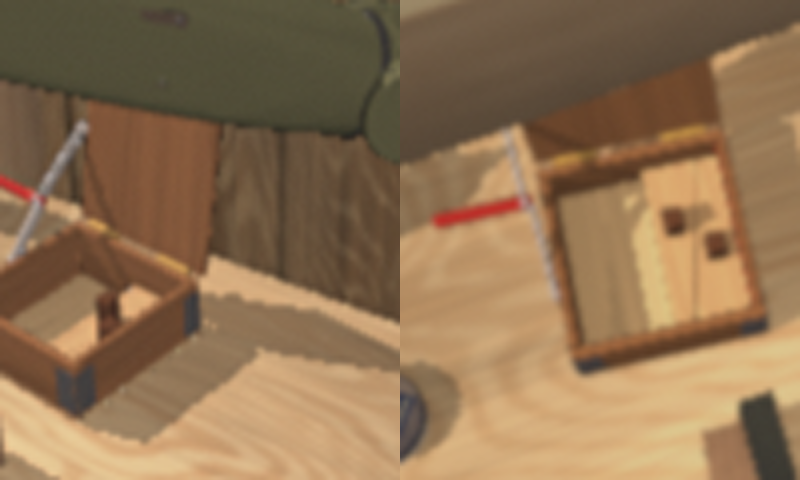

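In the top view, two wedges form a tight pair along the right wall, with grips at (717,243) and (675,220). Next is wedge 2.

```bash
python3 -m handwheel '0 0 0 -0.1 -0.1 4 0.2;0 0 0 -0.1 -0.1 8 0.2;0 0 0 -0.1 -0.1 11 0.2;0 0 0 -0.1 -0.1 12.5 0.2;0 0 0 -0.1 -0.1 12.5 0.2;0 0 0 -0.1 -0.1 12.5 -1;0 0 0 -0.1 -0.1 12.5 -1;0 0 0 -0.1 -0.1 12.5 -1'; python3 -m handwheel '0 0 0 0 0 0 -1;0 0 0 0 0 0 -1;0 0 0 0 0 0 -1'; python3 go.py;  python3 -m handwheel '0 0 0 0 0 -2 -1;0 0 0 0 0 -6 -1;0 0 0 0 0 -10 -1;0 0 0 0 0 -13 -1;0 0 0 0 0 -13 -1;0 0 0 0 0 -13 -1'; python3 go.py c -15 20 172 90
```

```text
time: 22.2
tool_pos: [451.6, -288.4, 46.0]
ee_rot: [0.649, 0.761, 0.0, 0.002]
ft_force: [-0.1, 0.9, 6.5]
gripper_width: 0.21
time: 22.58
tool_pos: [451.7, -288.4, 46.0]
ee_rot: [0.649, 0.761, 0.0, 0.002]
ft_force: [-1.4, 0.1, 6.1]
gripper_width: 0.208
t 22.57 pos [ 451.7 -288.4   46. ] psi 99.0 chest [  44.6 -453.5   46. ] F [-1.4  0.1  6.1] Fch [-1.4 -0.1  6.1] w 0.208
time: 23.32
tool_pos: [449.7, -286.8, 172.2]
ee_rot: [0.649, 0.761, -0.0, -0.001]
ft_force: [0.5, 0.0, -1.7]
gripper_width: 0.213
t 23.32 pos [ 449.7 -286.8  172.2] psi 99.0 chest [  42.4 -452.2  172.2] F [ 0.5  0.  -1.7] Fch [ 0.5  0.1 -1.7] w 0.213
[456.9 188.9 172. ]
[-0.1 -0.1 16.8] [46.86  8.18  0.09]
```

```bash
python3 -m handwheel '0 0 5 6 1 0 -1;0 0 10 12 2 0 -1;0 0 16.8 18 3 0 -1;0 0 16.8 24 4.2 0 -1;0 0 16.8 30 5.2 0 -1;0 0 16.8 36 6.2 0 -1;0 0 16.8 42 7.3 0 -1;0 0 16.8 46.9 8.2 0 -1'; python3 -m handwheel '0 0 0 0 0 0 -1;0 0 0 0 0 0 -1';python3 go.py c -15 20 60 90
```

```text
time: 24.32
tool_pos: [456.0, 190.6, 171.3]
ee_rot: [0.753, 0.658, -0.002, -0.001]
ft_force: [0.2, -0.0, -0.9]
gripper_width: 0.21
time: 24.58
tool_pos: [456.6, 188.3, 171.9]
ee_rot: [0.753, 0.658, -0.002, -0.001]
ft_force: [-0.1, -0.2, -1.2]
gripper_width: 0.209
t 24.57 pos [456.6 188.3 171.9] psi 82.3 chest [-15.2  19.4 171.9] F [-0.1 -0.2 -1.2] Fch [-0.1 -0.2 -1.2] w 0.209
[456.9 188.9  60. ]
[-0.2  0.1  0.1] [ 0.08  0.05 11.19]
```

```bash
python3 -m handwheel '0 0 0 0.1 0 3 -1;0 0 0 0.1 0 6 -1;0 0 0 0.1 0 8.4 -1;0 0 0 0.1 0 10.2 -1;0 0 0 0.1 0 11 -1;0 0 0 0.1 0 11.5 -1;0 0 0 0.1 0 11.6 -1;0 0 0 0.1 0 11.6 -1';python3 go.py; python3 -m handwheel '0 0 0 -0.2 0 0.1 -1;0 0 0 -0.3 0 0.2 -1;0 0 0 -0.3 0 0.2 -1';python3 go.py
```

```text
time: 25.58
tool_pos: [458.4, 189.9, 58.6]
ee_rot: [0.753, 0.658, 0.001, 0.0]
ft_force: [-0.4, 0.8, -0.1]
gripper_width: 0.211
t 25.57 pos [458.4 189.9  58.6] psi 82.3 chest [-13.7  21.2  58.6] F [-0.4  0.8 -0.1] Fch [-0.5  0.7 -0.1] w 0.211
time: 25.95
tool_pos: [457.4, 186.6, 55.9]
ee_rot: [0.753, 0.658, -0.0, -0.0]
ft_force: [-0.2, -0.7, -1.9]
gripper_width: 0.213
t 25.95 pos [457.4 186.6  55.9] psi 82.2 chest [-14.2  17.9  55.9] F [-0.2 -0.7 -1.9] Fch [-0.1 -0.7 -1.9] w 0.213
```

```bash
python3 -m handwheel '0 0 0 0 0 0.15 -1;0 0 0 0 0 0.2 -1;0 0 0 0 0 0.2 -1'; python3 go.py; python3 -m handwheel '0 0 0 -0.2 0 0 -1;0 0 0 -0.4 0 0 -1;0 0 0 -0.4 0 0 -1';python3 go.py; python3 -m handwheel '0 0 0 -0.1 0 0 -1;0 0 0 -0.3 0 0 -1;0 0 0 -0.3 0 0 -1';python3 go.py
```

```text
time: 26.32
tool_pos: [457.4, 186.8, 54.0]
ee_rot: [0.753, 0.658, -0.0, -0.0]
ft_force: [0.3, -0.1, -0.7]
gripper_width: 0.209
t 26.32 pos [457.4 186.8  54. ] psi 82.2 chest [-14.1  18.   54. ] F [ 0.3 -0.1 -0.7] Fch [ 0.3 -0.  -0.7] w 0.209
time: 26.7
tool_pos: [457.0, 182.6, 54.0]
ee_rot: [0.753, 0.658, 0.0, 0.0]
ft_force: [0.2, -0.9, -1.0]
gripper_width: 0.212
t 26.7 pos [457.  182.6  54. ] psi 82.2 chest [-14.   13.8  54. ] F [ 0.2 -0.9 -1. ] Fch [ 0.3 -0.9 -1. ] w 0.212
time: 27.08
tool_pos: [456.5, 179.6, 54.0]
ee_rot: [0.753, 0.658, 0.0, 0.0]
ft_force: [0.2, 0.3, -0.7]
gripper_width: 0.212
t 27.07 pos [456.5 179.6  54. ] psi 82.2 chest [-14.1  10.8  54. ] F [ 0.2  0.3 -0.7] Fch [ 0.1  0.3 -0.7] w 0.212
```

```bash
python3 -m handwheel '0 0 0 0 0 0.05 -1;0 0 0 -0.2 0 0.1 -1;0 0 0 -0.2 0 0.1 -1';python3 go.py; python3 -m handwheel '0 0 0 -0.1 0 0 -1;0 0 0 -0.2 0 0 -1;0 0 0 -0.2 0 0 -1';python3 go.py; python3 -m handwheel '0 0 0 -0.1 0 0 -1;0 0 0 -0.2 0 0 -1;0 0 0 -0.2 0 0 -1';python3 go.py
```

```text
time: 27.45
tool_pos: [456.9, 178.7, 54.0]
ee_rot: [0.754, 0.657, 0.001, -0.0]
ft_force: [-1.7, 3.5, 5.5]
gripper_width: 0.211
t 27.45 pos [456.9 178.7  54. ] psi 82.2 chest [-13.6   9.9  54. ] F [-1.7  3.5  5.5] Fch [-2.1  3.3  5.5] w 0.211
time: 27.82
tool_pos: [457.0, 178.0, 54.1]
ee_rot: [0.754, 0.657, 0.003, -0.001]
ft_force: [0.4, 8.4, 4.4]
gripper_width: 0.212
t 27.82 pos [457.  178.   54.1] psi 82.2 chest [-13.4   9.2  54.1] F [0.4 8.4 4.4] Fch [-0.8  8.3  4.4] w 0.212
time: 28.2
tool_pos: [457.0, 177.6, 54.3]
ee_rot: [0.754, 0.657, 0.004, -0.002]
ft_force: [-0.3, 15.2, 2.5]
gripper_width: 0.206
t 28.2 pos [457.  177.6  54.3] psi 82.1 chest [-13.4   8.9  54.3] F [-0.3 15.2  2.5] Fch [-2.4 15.   2.5] w 0.206
```

```bash
python3 -m handwheel '0 0 0 0.1 0 0 -0.4;0 0 0 0.1 0 0 0;0 0 0 0.1 0 0 0.2;0 0 0 0 0 -4 0.2;0 0 0 0 0 -10 0.2;0 0 0 0 0 -12 0.2;0 0 0 0 0 -12 0.2'; python3 look.py 1; python3 go.py 498 -392 168 90
```

```text
time: 29.08
tool_pos: [456.9, 173.9, 175.0]
ee_rot: [0.753, 0.658, 0.002, 0.001]
ft_force: [1.0, -0.2, -0.8]
gripper_width: 0.597
1 scene 0.85 433 iou0 0.91
    [ 496.8 -391.6  179.1] 0.079 chest [ 103.4 -549.7] 186.9
1 scene 0.62 2998 iou0 0.0
1 top 0.47 37 iou0 0.09
t 29.27 pos [454.5 173.4 170.7] psi 82.2 chest [-15.2   4.4 170.7] F [ 0.1 -0.2  0.3] Fch [ 0.1 -0.1  0.3] w 0.596
[-0.2  0.1 -7.8] [-55.43  11.96   0.31]
```

```bash
python3 -m handwheel '0 0 -4 -6 1.3 0 0.2;0 0 -7.8 -12 2.6 0 0.2;0 0 -7.8 -18 3.9 0 0.2;0 0 -7.8 -24 5.2 0 0.2;0 0 -7.8 -30 6.5 0 0.2;0 0 -7.8 -36 7.8 0 0.2;0 0 -7.8 -42 9.1 0 0.2;0 0 -7.8 -48 10.4 0 0.2'; python3 -m handwheel '0 0 0 -6 1.3 0 0.2;0 0 0 -7.4 1.6 0 0.2;0 0 0 -7.4 1.6 0 0.2;0 0 0 -7.4 1.6 0 0.2'; python3 go.py 499 -391 42 89.7; python3 look.py 1; python3 look.py 2 459,181,-8
```

```text
time: 30.28
tool_pos: [493.0, -317.4, 170.8]
ee_rot: [0.707, 0.707, -0.0, -0.002]
ft_force: [0.5, 0.3, 0.2]
gripper_width: 0.598
time: 30.78
tool_pos: [509.7, -388.1, 172.0]
ee_rot: [0.706, 0.708, 0.0, -0.001]
ft_force: [-0.2, -0.1, -0.1]
gripper_width: 0.603
t 30.77 pos [ 509.7 -388.1  172. ] psi 90.1 chest [ 115.6 -544.4  172. ] F [-0.2 -0.1 -0.1] Fch [-0.1 -0.1 -0.1] w 0.603
[-0.1 -0.1  0.4] [-0.31 -1.05 13.  ]
1 scene 0.79 357 iou0 0.8
    [ 499.5 -391.6  181.5] 0.22 chest [ 106.  -549.3] 189.3
1 scene 0.43 3041 iou0 0.0
2 scene 0.62 143 iou0 0.35
2 scene 0.17 3259 iou0 0.04
2 top 0.92 376 iou0 0.78
    [463.8 182.3  -7. ] 0.163 chest [-7.2 14.5] 0.7999999999999998
```

```bash
python3 -m handwheel '0 0 0 -0.3 -1 4 0.2;0 0 0 -0.3 -1 8 0.2;0 0 0 -0.3 -1 11 0.2;0 0 0 -0.3 -1 12.8 0.2;0 0 0 -0.3 -1 12.8 0.2;0 0 0 -0.3 -1 12.8 -1;0 0 0 -0.3 -1 12.8 -1;0 0 0 -0.3 -1 12.8 -1'; python3 -m handwheel '0 0 0 0 0 0 -1;0 0 0 0 0 0 -1;0 0 0 0 0 0 -1'; python3 go.py;  python3 -m handwheel '0 0 0 0 0 -2 -1;0 0 0 0 0 -6 -1;0 0 0 0 0 -10 -1;0 0 0 0 0 -13 -1;0 0 0 0 0 -13 -1;0 0 0 0 0 -13 -1'; python3 go.py c 15 48 175 90
```

```text
time: 32.17
tool_pos: [501.2, -393.9, 47.2]
ee_rot: [0.707, 0.707, 0.0, 0.002]
ft_force: [0.2, -0.2, 4.8]
gripper_width: 0.21
time: 32.55
tool_pos: [501.2, -393.9, 47.3]
ee_rot: [0.707, 0.707, 0.0, 0.002]
ft_force: [-0.0, 0.8, 5.9]
gripper_width: 0.208
t 32.55 pos [ 501.2 -393.9   47.3] psi 90.0 chest [ 108.  -551.4   47.3] F [-0.   0.8  5.9] Fch [-0.1  0.8  5.9] w 0.208
time: 33.3
tool_pos: [499.3, -392.2, 173.6]
ee_rot: [0.707, 0.707, -0.0, -0.001]
ft_force: [0.1, -0.4, -0.2]
gripper_width: 0.209
t 33.3 pos [ 499.3 -392.2  173.6] psi 90.0 chest [ 105.9 -549.9  173.6] F [ 0.1 -0.4 -0.2] Fch [ 0.1 -0.4 -0.2] w 0.209
[490.4 212.5 175. ]
[-0.1 -0.1  7.8] [ 6.047e+01 -8.500e-01 -5.000e-02]
```

```bash
python3 -m handwheel '0 0 4 6 0 0 -1;0 0 7.8 12 -0.1 0 -1;0 0 7.8 18 -0.2 0 -1;0 0 7.8 24 -0.3 0 -1;0 0 7.8 30 -0.4 0 -1;0 0 7.8 36 -0.5 0 -1;0 0 7.8 42 -0.6 0 -1;0 0 7.8 48 -0.7 0 -1'; python3 -m handwheel '0 0 0 6 0 0 -1;0 0 0 12 0 0 -1;0 0 0 12 0 0 -1;0 0 0 12 0 0 -1';python3 go.py c 15 47 140 90
```

```text
time: 34.3
tool_pos: [490.9, 89.0, 172.6]
ee_rot: [0.753, 0.658, -0.001, -0.001]
ft_force: [1.0, 1.2, -1.6]
gripper_width: 0.209
time: 34.8
tool_pos: [507.6, 205.7, 172.7]
ee_rot: [0.753, 0.658, -0.002, -0.001]
ft_force: [-0.3, -0.3, -1.5]
gripper_width: 0.209
t 34.8 pos [507.6 205.7 172.7] psi 82.3 chest [ 33.   43.6 172.7] F [-0.3 -0.3 -1.5] Fch [-0.2 -0.3 -1.5] w 0.209
[490.2 211.5 140. ]
[-0.2  0.1  0.1] [ 0.35 -1.79  3.28]
```

```bash
python3 -m handwheel '0 0 0 0.35 -1.8 0 -1;0 0 0 0.35 -1.8 2 -1;0 0 0 0.35 -1.8 3.3 -1;0 0 0 0.35 -1.8 3.3 -1;0 0 0 0.35 -1.8 3.3 -1'; python3 go.py c 15 47 60 90;  python3 - <<'E'
from h import *
t=snapshot("top"); s=snapshot("scene")
a=cv2.resize(s[150:270,215:315],None,fx=4,fy=4,interpolation=2); b=cv2.resize(t[190:310,175:275],None,fx=4,fy=4,interpolation=2)
cv2.imwrite("pics/c6.png",np.hstack([a,b]))
E
```

```text
time: 35.42
tool_pos: [491.7, 211.8, 141.9]
ee_rot: [0.753, 0.657, -0.0, 0.0]
ft_force: [0.5, 0.0, -0.9]
gripper_width: 0.212
t 35.42 pos [491.7 211.8 141.9] psi 82.2 chest [ 16.4  47.4 141.9] F [ 0.5  0.  -0.9] Fch [ 0.5  0.1 -0.9] w 0.212
[490.2 211.5  60. ]
[-0.  0.  0.] [-0.04 -0.14  8.19]
```

View pics/c6.png

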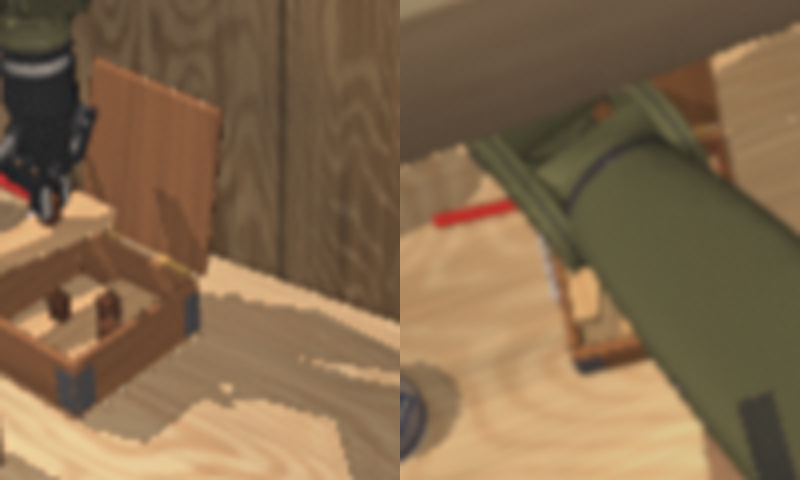

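The last wedge hangs over the left slot with its thin end to the front. I'll descend in stages and watch the force.

```bash
python3 -m handwheel '0 0 0 0 -0.1 2 -1;0 0 0 0 -0.1 3.5 -1;0 0 0 0 -0.1 3.5 -1'; python3 go.py c 15 46 60 90; python3 -m handwheel '0 0 0 -0.1 0 1 -1;0 0 0 -0.1 0 2 -1;0 0 0 -0.1 0 2.5 -1;0 0 0 -0.1 0 2.5 -1'; python3 go.py c 15 46 58 90
```

```text
time: 35.9
tool_pos: [488.7, 211.6, 104.1]
ee_rot: [0.753, 0.658, -0.002, -0.001]
ft_force: [0.3, -0.3, -1.5]
gripper_width: 0.207
t 35.9 pos [488.7 211.6 104.1] psi 82.2 chest [ 13.5  46.8 104.1] F [ 0.3 -0.3 -1.5] Fch [ 0.4 -0.2 -1.5] w 0.207
[490.1 210.5  60. ]
[-0.3  0.1  0. ] [-0.07  0.17  4.41]
time: 36.4
tool_pos: [490.0, 211.0, 81.4]
ee_rot: [0.753, 0.658, -0.0, -0.0]
ft_force: [-0.3, 0.4, -1.5]
gripper_width: 0.21
t 36.4 pos [490.  211.   81.4] psi 82.2 chest [14.9 46.5 81.4] F [-0.3  0.4 -1.5] Fch [-0.3  0.4 -1.5] w 0.21
[490.1 210.5  58. ]
[-0.1  0.   0. ] [-0.05  0.02  2.34]
```

```bash
python3 -m handwheel '0 0 0 0 0 0.4 -1;0 0 0 0 0 0.8 -1;0 0 0 0 0 0.8 -1'; python3 go.py; python3 -m handwheel '0 0 0 0 0 0.6 -1;0 0 0 0 0 1.2 -1;0 0 0 0 0 1.6 -1;0 0 0 0 0 1.6 -1'; python3 go.py
```

```text
time: 36.78
tool_pos: [490.1, 211.1, 73.5]
ee_rot: [0.753, 0.658, -0.0, -0.0]
ft_force: [-0.3, 0.6, -1.3]
gripper_width: 0.208
t 36.77 pos [490.1 211.1  73.5] psi 82.2 chest [14.9 46.5 73.5] F [-0.3  0.6 -1.3] Fch [-0.4  0.5 -1.3] w 0.208
time: 37.28
tool_pos: [489.9, 211.0, 57.3]
ee_rot: [0.753, 0.658, -0.001, -0.0]
ft_force: [0.3, -0.1, -1.0]
gripper_width: 0.211
t 37.27 pos [489.9 211.   57.3] psi 82.2 chest [14.8 46.4 57.3] F [ 0.3 -0.1 -1. ] Fch [ 0.3 -0.1 -1. ] w 0.211
```

Clear. Now down to the floor and push.

```bash
python3 -m handwheel '0 0 0 0 0 0.15 -1;0 0 0 0 0 0.25 -1;0 0 0 0 0 0.25 -1'; python3 go.py; python3 -m handwheel '0 0 0 -0.2 0 0 -1;0 0 0 -0.3 0 0 -1;0 0 0 -0.3 0 0 -1';python3 go.py; python3 -m handwheel '0 0 0 -0.1 0 0 -1;0 0 0 -0.2 0 0 -1;0 0 0 -0.2 0 0 -1';python3 go.py;python3 -m handwheel '0 0 0 -0.1 0 0 -1;0 0 0 -0.2 0 0 -1;0 0 0 -0.2 0 0 -1';python3 go.py
```

```text
time: 37.65
tool_pos: [490.4, 211.1, 55.4]
ee_rot: [0.753, 0.658, 0.0, 0.0]
ft_force: [0.0, 0.3, -1.0]
gripper_width: 0.206
t 37.65 pos [490.4 211.1  55.4] psi 82.2 chest [15.2 46.6 55.4] F [ 0.   0.3 -1. ] Fch [-0.   0.3 -1. ] w 0.206
time: 38.02
tool_pos: [489.9, 208.1, 55.5]
ee_rot: [0.753, 0.658, 0.0, 0.0]
ft_force: [-0.2, 0.5, -1.5]
gripper_width: 0.214
t 38.02 pos [489.9 208.1  55.5] psi 82.2 chest [15.2 43.5 55.5] F [-0.2  0.5 -1.5] Fch [-0.2  0.5 -1.5] w 0.214
time: 38.4
tool_pos: [489.7, 206.2, 55.5]
ee_rot: [0.753, 0.658, 0.0, -0.0]
ft_force: [-0.5, 0.6, -1.6]
gripper_width: 0.214
t 38.4 pos [489.7 206.2  55.5] psi 82.2 chest [15.2 41.7 55.5] F [-0.5  0.6 -1.6] Fch [-0.6  0.5 -1.6] w 0.214
time: 38.78
tool_pos: [489.7, 205.8, 55.8]
ee_rot: [0.754, 0.657, 0.002, -0.001]
ft_force: [0.3, 7.5, -2.2]
gripper_width: 0.212
t 38.77 pos [489.7 205.8  55.8] psi 82.2 chest [15.2 41.3 55.8] F [ 0.3  7.5 -2.2] Fch [-0.7  7.5 -2.2] w 0.212
```

```bash
python3 -m handwheel '0 0 0 0 0 0.1 -1;0 0 0 0 0 0.15 -1;0 0 0 -0.2 0 0.1 -1;0 0 0 -0.4 0 0.05 -1;0 0 0 -0.4 0 0.05 -1';python3 go.py;python3 -m handwheel '0 0 0 0.1 0 0 -0.4;0 0 0 0.1 0 0 0;0 0 0 0.1 0 0 0.2;0 0 0 0 0 -4 0.2;0 0 0 0 0 -10 0.2;0 0 0 0 0 -12 0.2;0 0 0 0 0 -12 0.2'; python3 go.py 380 -100 250 90
```

```text
time: 39.4
tool_pos: [489.9, 205.0, 56.5]
ee_rot: [0.754, 0.657, 0.005, -0.003]
ft_force: [-0.5, 18.7, 0.2]
gripper_width: 0.209
t 39.4 pos [489.9 205.   56.5] psi 82.1 chest [15.6 40.5 56.5] F [-0.5 18.7  0.2] Fch [-3.  18.4  0.2] w 0.209
time: 40.28
tool_pos: [489.9, 200.2, 176.7]
ee_rot: [0.753, 0.658, 0.002, 0.001]
ft_force: [-0.0, 0.7, -0.3]
gripper_width: 0.6
t 40.27 pos [489.9 200.2 176.7] psi 82.2 chest [ 16.2  35.8 176.7] F [-0.   0.7 -0.3] Fch [-0.1  0.7 -0.3] w 0.6
[ 0.2 -0.1 -7.8] [-31.22  -6.8   -7.4 ]
```

Move aside and look with both cameras.

```bash
python3 -m handwheel '0 0 0 -6 -0.6 -2 -1;0 0 0 -12 -1.6 -4 -1;0 0 0 -18 -2.6 -6 -1;0 0 0 -24 -3.6 -8 -1;0 0 0 -30 -4.6 -8 -1;0 0 0 -33 -5 -8 -1;0 0 0 -33 -5 -8 -1'; python3 go.py
python3 - <<'E'
from h import *
from go import C
t=snapshot("top"); s=snapshot("scene")
def w(dx,dy,k): 
    p=[(-15,-57,0),(15,-25,180),(-15,15,0),(15,47,180)][k]; q=T(C,np.array([[p[0]+dx,p[1]+dy,0]]),0)[0]
    return T((q[0],q[1],p[2]+C[2]),WV[4:],48)
cv2.imwrite("pics/tn.png",t)
over("top",t,[(w(0,0,3),(0,255,0))],183,198,258,288,6,"pics/a.png"); over("scene",s,[],200,165,290,273,5,"pics/b.png")
a=cv2.imread("pics/a.png"); b=cv2.imread("pics/b.png"); print(a.shape,b.shape); cv2.imwrite("pics/c7.png",np.hstack([b,a[:540]])[:, :800])
E
```

```text
time: 41.15
tool_pos: [393.3, -121.4, 252.2]
ee_rot: [0.755, 0.656, -0.001, -0.002]
ft_force: [-1.0, -0.3, 1.5]
gripper_width: -0.005
t 41.15 pos [ 393.3 -121.4  252.2] psi 82.0 chest [ -35.9 -296.   252.2] F [-1.  -0.3  1.5] Fch [-0.9 -0.5  1.5] w -0.005
(540, 450, 3) (540, 450, 3)
```

View pics/c7.png

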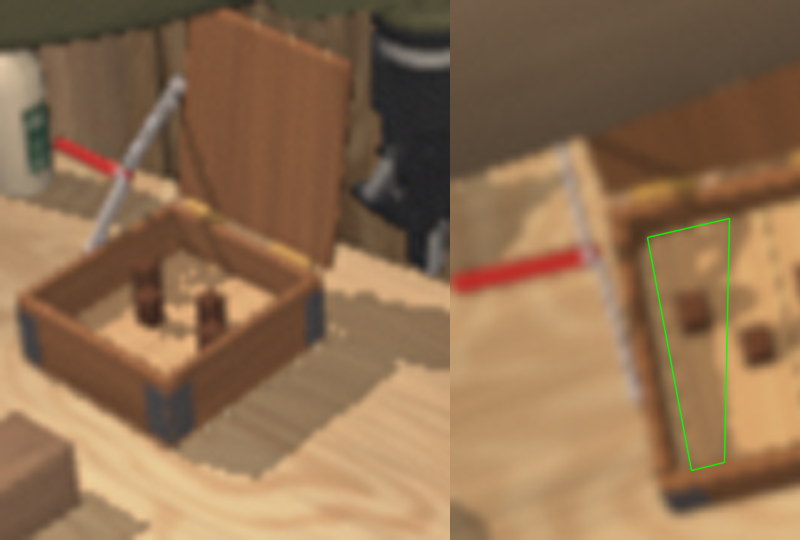

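The green nominal outline matches wedge 4. The dotted line at (775,240) between wedges 2 and 3 needs a closer look.

Run:
```python
from h import *
t=cv2.imread("pics/tn.png"); crop("",t,203,213,273,285,8,"pics/t8.png")
```

```text
(no output)
```

View pics/t8.png

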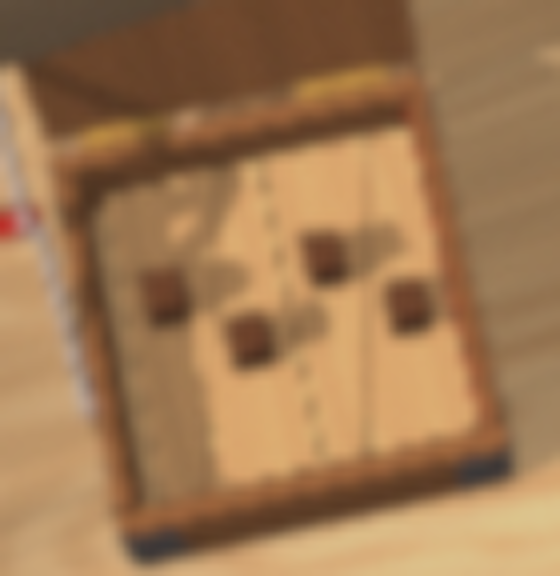

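The dots are a sub-pixel shadow line; all four wedges lie side by side from the right wall with no visible gap. Next is the stay, so I'll check the peg angle and the bottle clearance.

Run:
```python
from h import *
from go import C,now
now()
for n in("scene","top"):
    snapshot(n)
    for q in("stay_tab","glue_bottle"):
        for r in trace(n,q)[:2]: print(n,q,round(r["conf"],2),np.round(r["extent"],1),r["pixels"].sum())
inv=lambda P:T((0,0,-C[2]),np.atleast_2d(P)-[C[0],C[1],0],0)
print("bottle foot guess (chest)",[inv(onz("top",[[u,v]],z))[0].round() for u,v,z in((148,240,192),(156,252,0))])
for a in(44,48,52,56): print(a,[proj(n,T(C,np.array([[-20+95*np.cos(np.radians(a)),y,45+95*np.sin(np.radians(a))] for y in(105,177)]),0)).round(1).tolist() for n in("scene","top")])
```

```text
t 41.25 pos [ 394.1 -119.7  252.8] psi 82.2 chest [ -35.3 -294.2  252.8] F [-0.8  0.1 -0.1] Fch [-0.8 -0.  -0.1] w -0.002
scene stay_tab 0.57 [210.9 198.  225.8 204.9] 29
scene glue_bottle 0.66 [194.9 175.8 208.3 205.9] 377
top stay_tab 0.62 [185.8 241.3 212.6 265.4] 123
top glue_bottle 0.57 [139.2 237.7 163.1 257.2] 298
bottle foot guess (chest) [array([ 58., 272., 192.]), array([ 81., 296.,   0.])]
44 [[[223.4, 198.8], [211.9, 193.0]], [[202.8, 239.2], [182.3, 243.8]]]
48 [[[222.5, 198.4], [210.9, 192.5]], [[202.8, 240.1], [182.2, 244.7]]]
52 [[[221.6, 198.0], [210.0, 192.2]], [[202.8, 241.1], [182.2, 245.7]]]
56 [[[220.5, 197.8], [208.9, 191.9]], [[202.9, 242.1], [182.2, 246.8]]]
```

```bash
python3 go.py c 43 152 245 90
```

```text
t 41.55 pos [ 395.  -119.2  254.7] psi 82.3 chest [ -34.5 -293.6  254.7] F [-0.  -0.4 -0.4] Fch [ 0.  -0.4 -0.4] w 0.0
[532.2 311.8 245. ]
[-0.  -0.   0.1] [44.54  7.86  0.97]
```

```bash
python3 -m handwheel '0 0 0 6 0.5 0 -1;0 0 0 12 1.5 0 -1;0 0 0 18 2.8 0.5 -1;0 0 0 24 4 1 -1;0 0 0 30 5 1 -1;0 0 0 36 6.3 1 -1;0 0 0 42 7.4 1 -1;0 0 0 44.5 7.9 1 -1'; python3 -m handwheel '0 0 0 0 0 0 -1;0 0 0 0 0 2 -1;0 0 0 0 0 5 -1;0 0 0 0 0 7.5 -1;0 0 0 0 0 7.5 -1;0 0 0 0 0 7.5 -1'; python3 go.py c 45 152 140 90
python3 - <<'E'
from h import *
s=snapshot("scene"); t=snapshot("top")
a=cv2.resize(s[130:250,185:285],None,fx=4,fy=4,interpolation=2); b=cv2.resize(t[190:310,160:260],None,fx=4,fy=4,interpolation=2)
cv2.imwrite("pics/c9.png",np.hstack([a,b]))
E
```

```text
time: 42.55
tool_pos: [533.0, 314.0, 244.4]
ee_rot: [0.752, 0.659, -0.0, -0.0]
ft_force: [0.5, -1.2, -0.2]
gripper_width: 0.003
time: 43.3
tool_pos: [533.3, 309.7, 170.4]
ee_rot: [0.754, 0.657, 0.0, 0.0]
ft_force: [0.5, -0.0, 0.2]
gripper_width: 0.002
t 43.3 pos [533.3 309.7 170.4] psi 82.2 chest [ 44.3 150.1 170.4] F [ 0.5 -0.   0.2] Fch [0.5 0.  0.2] w 0.002
[534.2 311.5 140. ]
[ 0. -0. -0.] [0.19 0.07 3.04]
```

View pics/c9.png

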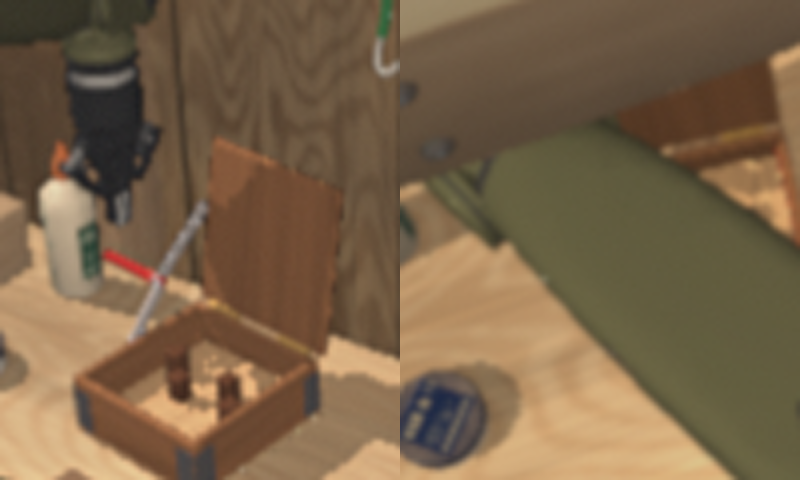

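The fingertips at (120,215) stand above the peg, which runs (105,255) to (160,280). I'll descend gently.

```bash
python3 -m handwheel '0 0 0 0.2 0 1 -1;0 0 0 0.2 0 2 -1;0 0 0 0.2 0 3 -1;0 0 0 0.2 0 3.3 -1;0 0 0 0.2 0 3.3 -1'; python3 go.py; python3 -m handwheel '0 0 0 0 0 0.3 -1;0 0 0 0 0 0.6 -1;0 0 0 0 0 0.6 -1'; python3 go.py;  python3 -m handwheel '0 0 0 0 0 0.3 -1;0 0 0 0 0 0.6 -1;0 0 0 0 0 0.6 -1'; python3 go.py
```

```text
time: 44.02
tool_pos: [533.2, 312.2, 136.3]
ee_rot: [0.753, 0.658, -0.0, -0.0]
ft_force: [-0.1, -0.2, -0.1]
gripper_width: -0.002
t 44.02 pos [533.2 312.2 136.3] psi 82.2 chest [ 43.9 152.5 136.3] F [-0.1 -0.2 -0.1] Fch [-0.  -0.2 -0.1] w -0.002
time: 44.4
tool_pos: [533.3, 312.2, 130.7]
ee_rot: [0.753, 0.658, -0.0, -0.0]
ft_force: [0.2, 0.1, -0.1]
gripper_width: -0.0
t 44.4 pos [533.3 312.2 130.7] psi 82.2 chest [ 44.  152.5 130.7] F [ 0.2  0.1 -0.1] Fch [ 0.1  0.2 -0.1] w -0.0
time: 44.78
tool_pos: [535.4, 312.2, 126.9]
ee_rot: [0.753, 0.658, 0.002, 0.001]
ft_force: [3.3, -1.9, 4.9]
gripper_width: -0.002
t 44.77 pos [535.4 312.2 126.9] psi 82.2 chest [ 46.1 152.9 126.9] F [ 3.3 -1.9  4.9] Fch [ 3.5 -1.4  4.9] w -0.002
```

```bash
python3 -m handwheel '0 0 0 0 0.2 0.3 -1;0 0 0 0 0.4 0.5 -1;0 0 0 0 0.6 0.7 -1;0 0 0 0 0.8 1.0 -1;0 0 0 0 0.8 1.0 -1'; python3 go.py; python3 -m handwheel '0 0 0 0 0.2 0.3 -1;0 0 0 0 0.4 0.6 -1;0 0 0 0 0.6 0.9 -1;0 0 0 0 0.6 0.9 -1'; python3 go.py
```

```text
time: 45.4
tool_pos: [544.2, 311.1, 117.7]
ee_rot: [0.753, 0.658, 0.003, 0.002]
ft_force: [3.7, -3.1, 6.6]
gripper_width: -0.001
t 45.4 pos [544.2 311.1 117.7] psi 82.2 chest [ 55.  153.  117.7] F [ 3.7 -3.1  6.6] Fch [ 4.1 -2.5  6.6] w -0.001
time: 45.9
tool_pos: [550.5, 310.2, 109.6]
ee_rot: [0.753, 0.658, 0.003, 0.002]
ft_force: [2.5, -3.5, 10.2]
gripper_width: -0.001
t 45.9 pos [550.5 310.2 109.6] psi 82.2 chest [ 61.3 153.  109.6] F [ 2.5 -3.5 10.2] Fch [ 2.9 -3.1 10.2] w -0.001
```

```bash
python3 -m handwheel '0 0 0 0 0.1 0.3 -1;0 0 0 0 0.2 0.6 -1;0 0 0 0 0.35 0.9 -1;0 0 0 0 0.35 0.9 -1;0 0 0 0 0.35 0.9 -1'; python3 go.py; python3 -m handwheel '0 0 0 0 0.1 0.3 -1;0 0 0 0 0.2 0.6 -1;0 0 0 0 0.3 0.9 -1;0 0 0 0 0.3 0.9 -1'; python3 go.py;  python3 - <<'E'
from h import *
s=snapshot("scene")
crop("",s,185,130,285,250,5,"pics/s10.png")
E
```

```text
time: 46.52
tool_pos: [555.0, 309.7, 102.5]
ee_rot: [0.753, 0.658, 0.004, 0.003]
ft_force: [2.3, -6.1, 15.4]
gripper_width: 0.002
t 46.52 pos [555.  309.7 102.5] psi 82.3 chest [ 65.8 153.  102.5] F [ 2.3 -6.1 15.4] Fch [ 3.1 -5.8 15.4] w 0.002
time: 47.02
tool_pos: [558.7, 309.2, 95.1]
ee_rot: [0.753, 0.658, 0.004, 0.003]
ft_force: [0.1, -7.7, 21.8]
gripper_width: -0.001
t 47.02 pos [558.7 309.2  95.1] psi 82.3 chest [ 69.6 153.1  95.1] F [ 0.1 -7.7 21.8] Fch [ 1.2 -7.6 21.8] w -0.001
```

View pics/s10.png

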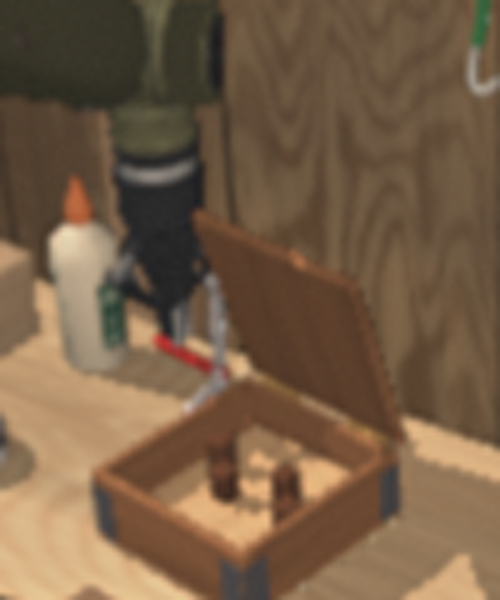

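The lid is leaning forward and the stay's knee is broken, with the lid's top edge running (200,215) to (360,290). I'll estimate the lid angle, then back off and push from outside.

```bash
python3 - <<'E'
from f2 import *
from go import C
for th in np.arange(.3,1,.1): print(th.round(1),proj("scene",T(C,lid(th)[[5,4,7,6]],0)).round(1).tolist())
E
python3 -m handwheel '0 0 0 0 -0.1 -1 -1;0 0 0 0 -0.3 -3 -1;0 0 0 0 -0.3 -8 -1;0 0 0 0 -0.3 -14 -1;0 0 0 0 -0.3 -21 -1;0 0 0 0 -0.3 -21 -1;0 0 0 0 -0.3 -21 -1'; python3 go.py c 100 5 310 90
```

```text
0.3 [[227.3, 168.3], [259.5, 182.5], [229.8, 166.6], [262.0, 180.6]]
0.4 [[224.1, 170.7], [256.3, 185.1], [226.5, 168.8], [258.7, 183.0]]
0.5 [[221.0, 173.5], [253.2, 188.2], [223.3, 171.3], [255.5, 185.7]]
0.6 [[218.0, 176.7], [250.1, 191.6], [220.2, 174.2], [252.4, 188.9]]
0.7 [[215.1, 180.2], [247.2, 195.4], [217.2, 177.4], [249.4, 192.4]]
0.8 [[212.5, 183.9], [244.4, 199.4], [214.4, 181.0], [246.5, 196.3]]
0.9 [[210.0, 187.9], [241.9, 203.7], [211.8, 184.8], [243.7, 200.4]]
time: 47.95
tool_pos: [550.5, 310.1, 298.6]
ee_rot: [0.753, 0.658, 0.0, 0.0]
ft_force: [-0.5, 0.7, 0.1]
gripper_width: -0.003
t 47.95 pos [550.5 310.1 298.6] psi 82.3 chest [ 61.3 152.9 298.6] F [-0.5  0.7  0.1] Fch [-0.6  0.6  0.1] w -0.003
[568.8 158.4 310. ]
[ 0.  -0.   0.1] [-14.79   3.85  -1.15]
```

Run:
```python
from h import *
from go import C
inv=lambda P:T((0,0,-C[2]),np.atleast_2d(P)-[C[0],C[1],0],0)
s=snapshot("scene"); crop("",s,225,140,325,240,6,"pics/s11.png")
print(inv(onz("scene",[[270,213],[283,218],[230,195]],0)).round())
```

```text
[[212. -11.   0.]
 [219. -79.   0.]
 [202. 234.   0.]]
```

View pics/s11.png

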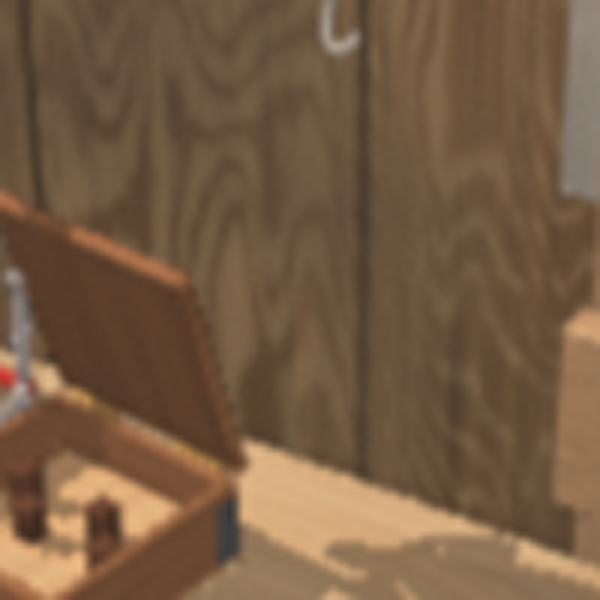

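The wall meets the bench at about chest x = 208 mm, so there's room behind the lid.

```bash
python3 -m handwheel '0 0 0 0 3 -1.2 -1;0 0 0 -5 5.4 -1.2 -1;0 0 0 -10 5.4 -1.2 -1;0 0 0 -14.8 5.4 -1.2 -1;0 0 0 -14.8 5.4 -1.2 -1;0 0 0 -14.8 5.4 -1.2 -1'; python3 go.py c 117 5 225 90
```

```text
time: 48.75
tool_pos: [583.6, 156.1, 307.7]
ee_rot: [0.753, 0.658, -0.001, -0.001]
ft_force: [0.7, 0.1, -0.0]
gripper_width: -0.003
t 48.75 pos [583.6 156.1 307.7] psi 82.2 chest [115.    4.8 307.7] F [ 0.7  0.1 -0. ] Fch [ 0.7  0.2 -0. ] w -0.003
[585.6 156.1 225. ]
[-0.2  0.   0. ] [0.03 0.23 8.27]
```

```bash
python3 -m handwheel '0 0 0 0 0.2 3 -1;0 0 0 0 0.2 6 -1;0 0 0 0 0.2 8.3 -1;0 0 0 0 0.2 8.3 -1'; python3 go.py; python3 -m handwheel '0 0 0 0 -0.7 0 -1;0 0 0 0 -1.4 0 -1;0 0 0 0 -2 0 -1;0 0 0 0 -2 0 -1'; python3 go.py;python3 -m handwheel '0 0 0 0 -0.6 0 -1;0 0 0 0 -1.2 0 -1;0 0 0 0 -1.5 0 -1;0 0 0 0 -1.5 0 -1'; python3 go.py
```

```text
time: 49.25
tool_pos: [584.4, 156.7, 223.2]
ee_rot: [0.753, 0.658, -0.003, -0.002]
ft_force: [-0.1, 0.3, 0.3]
gripper_width: -0.001
t 49.25 pos [584.4 156.7 223.2] psi 82.3 chest [115.7   5.5 223.2] F [-0.1  0.3  0.3] Fch [-0.2  0.3  0.3] w -0.001
time: 49.75
tool_pos: [566.1, 158.5, 227.6]
ee_rot: [0.753, 0.658, 0.0, 0.0]
ft_force: [-0.2, -0.9, 1.0]
gripper_width: -0.001
t 49.75 pos [566.1 158.5 227.6] psi 82.3 chest [ 97.4   4.8 227.6] F [-0.2 -0.9  1. ] Fch [-0.1 -0.9  1. ] w -0.001
time: 50.25
tool_pos: [551.4, 160.4, 227.0]
ee_rot: [0.753, 0.658, 0.0, 0.0]
ft_force: [0.4, 1.0, 0.2]
gripper_width: 0.0
t 50.25 pos [551.4 160.4 227. ] psi 82.2 chest [ 82.5   4.7 227. ] F [0.4 1.  0.2] Fch [0.3 1.  0.2] w 0.0
```

```bash
python3 -m handwheel '0 0 0 0 -0.5 0 -1;0 0 0 0 -1 0 -1;0 0 0 0 -1.5 0 -1;0 0 0 0 -2 0 -1;0 0 0 0 -2.5 0 -1;0 0 0 0 -3.1 0 -1;0 0 0 0 -3.1 0 -1'; python3 go.py;python3 -m handwheel '0 0 0 0 -0.6 0.2 -1;0 0 0 0 -1.2 0.5 -1;0 0 0 0 -1.8 0.7 -1;0 0 0 0 -2.6 1.1 -1;0 0 0 0 -2.6 1.1 -1'; python3 go.py
```

```text
time: 51.12
tool_pos: [520.1, 164.7, 227.0]
ee_rot: [0.753, 0.658, -0.0, -0.0]
ft_force: [1.2, -0.5, 0.5]
gripper_width: -0.004
t 51.12 pos [520.1 164.7 227. ] psi 82.3 chest [ 51.    4.6 227. ] F [ 1.2 -0.5  0.5] Fch [ 1.2 -0.3  0.5] w -0.004
time: 51.75
tool_pos: [493.7, 168.3, 215.1]
ee_rot: [0.753, 0.658, -0.001, -0.001]
ft_force: [-0.7, -0.0, 0.5]
gripper_width: -0.003
t 51.75 pos [493.7 168.3 215.1] psi 82.3 chest [ 24.3   4.6 215.1] F [-0.7 -0.   0.5] Fch [-0.7 -0.1  0.5] w -0.003
```

No contact yet, so I'll look.

Run:
```python
from h import *
s=snapshot("scene"); crop("",s,185,130,305,250,5,"pics/s12.png")
```

```text
(no output)
```

View pics/s12.png

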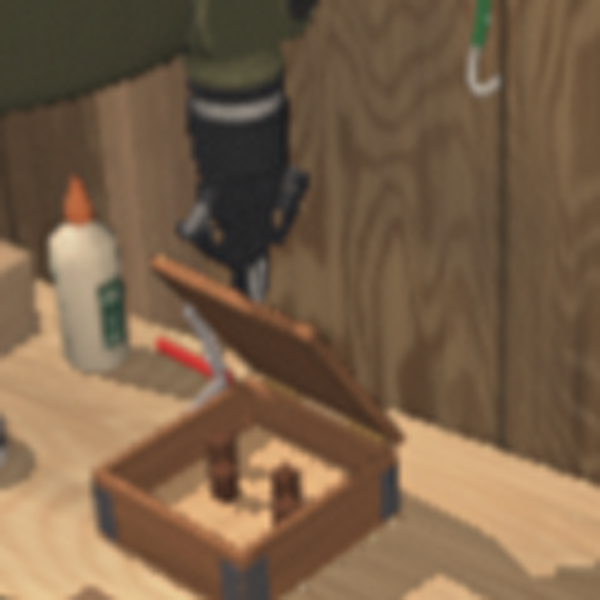

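The lid is following the fingers, at about 0.7 rad with its corner at (155,262). I'll continue along the arc slowly.

```bash
python3 -m handwheel '0 0 0 0 -0.6 0.3 -1;0 0 0 0 -1.2 0.7 -1;0 0 0 0 -1.8 1.1 -1;0 0 0 0 -2.4 1.45 -1;0 0 0 0 -3.0 1.9 -1;0 0 0 0 -3.6 2.4 -1;0 0 0 0 -4.1 2.9 -1;0 0 0 0 -4.5 3.35 -1'; python3 go.py;python3 -m handwheel '0 0 0 0 -0.5 0.5 -1;0 0 0 0 -0.9 1 -1;0 0 0 0 -1.3 1.6 -1;0 0 0 0 -1.7 2.2 -1;0 0 0 0 -2 2.8 -1;0 0 0 0 -2.3 3.4 -1;0 0 0 0 -2.6 4 -1;0 0 0 0 -2.9 4.7 -1'; python3 go.py -- 2>/dev/null | head -1
```

```text
time: 52.8
tool_pos: [450.0, 174.3, 182.1]
ee_rot: [0.753, 0.658, -0.0, -0.0]
ft_force: [2.0, 0.1, 2.2]
gripper_width: -0.0
t 52.8 pos [450.  174.3 182.1] psi 82.2 chest [-19.8   4.6 182.1] F [2.  0.1 2.2] Fch [1.9 0.4 2.2] w -0.0
time: 53.8
tool_pos: [421.4, 178.1, 135.0]
ee_rot: [0.753, 0.658, -0.0, -0.0]
ft_force: [-0.2, 1.5, 1.9]
gripper_width: -0.003
t 53.8 pos [421.4 178.1 135. ] psi 82.2 chest [-48.6   4.6 135. ] F [-0.2  1.5  1.9] Fch [-0.4  1.5  1.9] w -0.003
```

```bash
python3 -m handwheel '0 0 0 0 -0.2 0.5 -1;0 0 0 0 -0.4 1 -1;0 0 0 0 -0.5 1.5 -1;0 0 0 0 -0.6 2 -1;0 0 0 0 -0.7 2.5 -1;0 0 0 0 -0.8 3 -1;0 0 0 0 -0.9 3.4 -1;0 0 0 0 -0.9 3.4 -1'; python3 go.py;python3 -m handwheel '0 0 0 0 0 0.2 -1;0 0 0 0 0 0.4 -1;0 0 0 0 0 0.6 -1;0 0 0 0 0 0.6 -1'; python3 go.py
```

```text
time: 54.8
tool_pos: [412.7, 179.1, 100.9]
ee_rot: [0.753, 0.658, -0.0, 0.0]
ft_force: [0.7, -0.4, -0.6]
gripper_width: 0.002
t 54.8 pos [412.7 179.1 100.9] psi 82.2 chest [-57.5   4.3 100.9] F [ 0.7 -0.4 -0.6] Fch [ 0.8 -0.4 -0.6] w 0.002
time: 55.3
tool_pos: [412.9, 179.3, 95.2]
ee_rot: [0.753, 0.658, 0.0, 0.0]
ft_force: [-0.7, -0.3, 0.5]
gripper_width: -0.002
t 55.3 pos [412.9 179.3  95.2] psi 82.2 chest [-57.3   4.5  95.2] F [-0.7 -0.3  0.5] Fch [-0.6 -0.4  0.5] w -0.002
```

```bash
python3 -m handwheel '0 0 0 0 0 0.1 -1;0 0 0 0 0 0.2 -1;0 0 0 0 0 0.3 -1;0 0 0 0 0 0.3 -1'; python3 go.py;python3 -m handwheel '0 0 0 0 0 0.1 -1;0 0 0 0 0 0.2 -1;0 0 0 0 0 0.3 -1;0 0 0 0 0 0.3 -1'; python3 go.py
```

```text
time: 55.8
tool_pos: [412.8, 179.3, 92.3]
ee_rot: [0.753, 0.658, 0.0, -0.0]
ft_force: [-0.9, 0.9, 1.3]
gripper_width: 0.0
t 55.8 pos [412.8 179.3  92.3] psi 82.2 chest [-57.3   4.6  92.3] F [-0.9  0.9  1.3] Fch [-1.1  0.8  1.3] w 0.0
time: 56.3
tool_pos: [413.0, 179.3, 91.9]
ee_rot: [0.753, 0.658, -0.001, -0.0]
ft_force: [-9.1, -2.2, 18.4]
gripper_width: -0.002
t 56.3 pos [413.  179.3  91.9] psi 82.3 chest [-57.2   4.6  91.9] F [-9.1 -2.2 18.4] Fch [-8.8 -3.4 18.4] w -0.002
```

A hard stop at the rim height means the lid is shut. I'll retreat and check.

```bash
python3 -m handwheel '0 0 0 0 0 -1 -1;0 0 0 0 0 -5 -1;0 0 0 0 -2 -11 -1;0 0 0 -6 -4 -17 -1;0 0 0 -12 -5 -17 -1;0 0 0 -18 -6 -17 -1;0 0 0 -24 -6 -17 -1;0 0 0 -28 -6 -17 -1'
python3 - <<'E'
from f2 import *
from go import C,now
now(); L=lid(1.745)
t=snapshot("top"); s=snapshot("scene")
P=[(T(C,L[[2,3,7,6]],0),(0,255,0))]
over("scene",s,P,195,165,285,265,5,"pics/a.png"); over("top",t,P,130,200,290,320,4,"pics/b.png")
a=cv2.imread("pics/a.png");b=cv2.imread("pics/b.png"); h=480; cv2.imwrite("pics/c13.png",np.hstack([a[:h,:],b[:h]])[:, :800] if 0 else cv2.resize(np.hstack([a[:h],b[:h]]),None,fx=.72,fy=.72,interpolation=3))
for q in("glue_bottle","wax_tin","tape_measure"):
    for r in trace("top",q)[:1]: print(q,r["extent"])
E
```

```text
time: 57.3
tool_pos: [315.0, -92.0, 259.8]
ee_rot: [0.753, 0.657, 0.001, 0.002]
ft_force: [0.8, 0.3, 0.9]
gripper_width: -0.006
t 57.3 pos [315.  -92.  259.8] psi 82.2 chest [-117.4 -277.5  259.8] F [0.8 0.3 0.9] Fch [0.7 0.4 0.9] w -0.006
glue_bottle [139.7, 236.7, 164.9, 254.1]
tape_measure [381.1, 174.3, 404.1, 198.6]
```

View pics/c13.png

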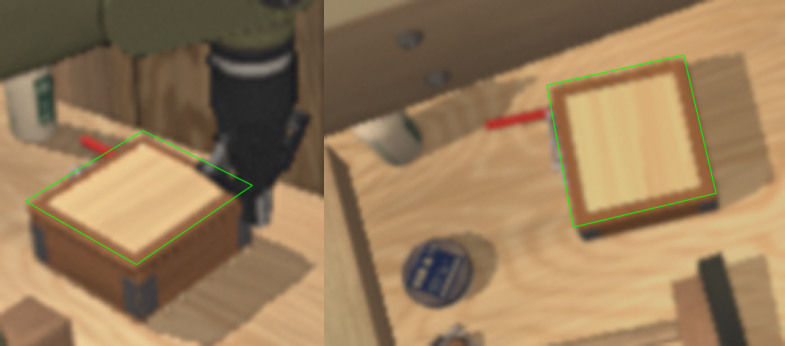

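The lid matches the predicted shut outline in both views, and the bottle, tin and tape measure are where they were. I'll hand in.

```bash
python3 -c "
from workcell import *
print(sense()['time'],finish_job())"
```

```text
the job is handed in; nothing more can be done
57.55 None
```

The job is finished and handed in at 57.6 s of the 208 s limit. No wrist force above about 22 N was read.

- **Packing:** All four wedges lie flat in the chest, alternating thick end to thin end, starting from the right-hand wall. I pushed each one up until I felt contact, at about 11–20 N. In the last view with the lid open, the row showed no visible gaps; only sub-pixel joint lines could be seen.
- **Stay and lid:** I pressed the red peg along its arc with the lid up. The knee passed 0.2 rad, and I pressed on to roughly 0.45 rad, which drew the lid forward. I then lowered the lid by its outer face with about 2–3 N until it met a firm stop at rim height.
- **Final check:** The shut lid matches its predicted outline in both cameras. The glue bottle and tape measure read the same positions in the top camera. The tin was not detected at the end, but it appears in place in the picture.

Some checks disagreed:
- **Wedge position:** Fits from the top camera put the first and third wedges 7–10 mm too far back. The first would then have run through the wall, so I relied on the arm's position instead.
- **Peg force:** The force on the peg rose to about 22 N near the end of the press, above the 2–6 N given, because it was also moving the lid.
- **Lid angle:** I estimated about 0.42 rad before pushing, but the fingers met almost no force over the first stretch. The lid may have sat lower than that or needed very little push.
- **Red strip:** I never clearly saw it in the pictures. I took the right-hand wall to be the one opposite the stay.

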